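# Stack a batch of link castings and lock its height on the depth gauge

### The arm

A 6-joint arm with a two-finger parallel gripper is mounted at the origin on the work surface. World frame = base frame: x ahead of the robot, y to its left, z up, the work surface at z = 0. Lengths are in m, angles in degrees, forces in N, time in s.
With the tool pointing down it reaches from about 0.25 to 0.725 m from the base axis. Payload 9.7 kg.
Tool frame: the origin (TCP) lies at the very end of the fingers, on their centre line; the grasp point (between the pads) lies 19 mm behind it (bot.grip_point_offset is the distance from the TCP to the grasp point, in m); y points along the fingers, x is the direction in which the jaws open and shut, and the axes are right-handed (so a half turn about y gives the same grasp; the last joint's range is limited). The gripper opens to 85 mm and grips with 20 to 120 N. Pads are 22 mm wide; open, the fingers measure 114 mm over their backs; the gripper's body (76 mm by 85 mm) begins 54 mm behind the grasp point. The pads swing forward as they close: fully open they stand 13 mm farther back than shut.
Start: joints at [73.797, 4.979, 10.078, 95.1, 0, 90], TCP at [0.153, 0.528, 0.231] pointing down, gripper open.
Joint ranges: [-179.16, 179.16], [-48.56, 103.87], [-65.8, 70.77], [-126.05, 130.52], [-82.76, 87.17], [-180, 180]. Speed limits (degrees/s): [127.2, 127.2, 147.25, 180, 180, 180].

### API

Orientations are given as [roll, pitch, yaw] about the fixed x, y, z axes, in that order (R = Rz(yaw) Ry(pitch) Rx(roll)).
In Python, from workcell import bot gives the robot as it stands.
- The arm moves only by the shell command python3 -m inch 'ROWS' [FORCE]. ROWS is JSON, a list of rows, each a list of 3 entries, a list of its own where there are three numbers: the shift along the tool's x, y, z in mm, then the turn, a rotation vector about the tool's x, y, z in rad, then the finger opening in mm, from 0 to 85.4. In form: [[[x, y, z], [ax, ay, az], grip], ...]. A call has 1 to 20 rows; each row is the pose to reach, as a shift and turn from the pose measured when the call began, along the tool's axes at that moment; what a row does not reach only later rows make up. A row lasts 1/10 s, in which the tool goes at most 50 mm and 8.59 degrees, less where a joint would pass 70% of its speed; a pose out of reach is approached as far as the arm can. A call with a gripper value outside its range is refused whole. The fingers move at their own pace and stop on an object; FORCE is the grip in N (left out, the last holds). Time passes only in rows, so rows that repeat a pose let the fingers close. It gives the time, the measured TCP pose, the force and the opening at its end, in the units of the state.
- bot.get_obs(): the state, without advancing time (a new reading comes with each control period).
- bot.camera(name): name is "scene" or "side" or "wrist"; returns a dict with "frame" (384x512x3 uint8, red, green, blue), "mtx" (3x3 intrinsics, pixels), "origin" and "orientation" of the camera in the world. Camera axes: x right, y down, z forward; pixel columns grow to the right and rows downward; lengths in m; the calibration is good to about 2 mm. A picture is of the moment at which its call begins. There is no depth.
- bot.job_done(): hands the job in, once; it reports no verdict.
Trained networks look in a picture, given as the dict that the camera call returned (one of the last four; its "shot" number tells which), for a name from the list of things; names that differ only in an ending like _2 or _b are one class to them, and where a whole thing is asked for, a point or a joint stands for the part that bears it (a point fixed in the world has none). Each returns a list of dicts, best first, with "confidence" (0 to 1); they miss things now and then, are a little off and sometimes report something else, mostly with a low value. They report only what shows in the picture. A call takes as long as a camera call. They do not tell look-alikes from the thing itself.
- bot.search_frame(picture, name): "box" ([left, top, right, bottom] in pixels, round what is visible of it).
- bot.cut_out(picture, name): "region" (384x512 bool, what is visible of it) and "box" ([left, top, right, bottom] in pixels, round what is visible of it).
The state is a dict: "time": time; "q": joint angles; "qd": joint speeds; "joint_efforts": joint torques, N m; "ee_pos": TCP position; "tcp_rot": TCP orientation; "wrist_force": force on the tool from outside, world axes, zero at the start; "torque": the same for the moment, N m; "opening": finger opening in m.
Only numpy, scipy, OpenCV 4.12 (cv2) and the standard library are available. Lean on these libraries where they do the work, as an engineer would, in place of code of your own. Each camera call takes 0.05 s, during which the arm holds its last target. There are 200 camera calls.

### The job

Swing the nest's guard flap up past vertical and lower it gently onto its stop, without letting it drop. Stack every link casting from the bench flat in the nest, then set the bridge depth gauge squarely and centred across the nest's two uprights, push its probe down until it just touches the top casting, and only then press the red lever fully down to lock it. Leave the gauge standing there locked, the flap open, and the grinder and the two cast buds where they are.

Things in the scene. Friction and masses are not known exactly. Their poses are not given: they have to be found in the camera images.
- nest: fixed stacking nest: blue base plate 200 x 190 x 12 mm with two steel uprights at its x ends. Origin: on the bench, midway between the uprights. x runs from upright to upright; castings lie with their length along x, either way round. Sides open for the fingers. Two grey hinge posts on the +y side (y = 76 to 94, x = +-90 mm, 92 mm tall) carry the guard flap
- nest_floor (a point): where the lowest casting's underside centre belongs, on the base plate, at the nest's (0, 0, 12) mm. Around it the uprights' inner faces are at x = +-67 mm, each with two lips (x = 53 to 67 mm) whose inner faces are at y = +-32 mm: a casting has 4 mm play all round
- nest_top (a point): midway between the uprights' flat tops, at the nest's (0, 0, 88) mm: the gauge's bar rests at this height. Each top spans x = +-67 to +-97 mm and y = -40 to 40 mm
- nest_hinge (a point): middle of the guard flap's hinge line, fixed on the nest at its (0, 85, 96) mm; the hinge line runs along the nest's x
- flap (a joint): guard flap: clear sheet 190 x 118 x 5 mm in a yellow frame, 0.35 kg, hinged at nest_hinge. 0 = closed, level over the nest, reaching towards the nest's -y; grows as it swings up (1.57 = upright) and over to +y; at 2.6 rad it rests on its stop, sloping 31 degrees up and outwards. It has hardly any friction: it falls to either side if let go
- flap_bar (a point): middle of the flap's black round grab bar (14 mm diameter, 112 mm free length along the nest's x), in the plane of the sheet, 170 mm from the hinge line; a 37 mm gap lies between the bar and the sheet. It can turn within a light grip
- link1: loose aluminium link casting, 126 x 56 x 16 mm, about 0.22 kg, flat on both faces: two 40 x 56 mm end pads joined by a waist 36 mm wide and 46 mm long. Origin: centre of its underside; x along its length, z up. Two to four of the castings are present, lying on the bench
- link2: loose aluminium link casting, 126 x 56 x 16 mm, about 0.22 kg, flat on both faces: two 40 x 56 mm end pads joined by a waist 36 mm wide and 46 mm long. Origin: centre of its underside; x along its length, z up. Two to four of the castings are present, lying on the bench
- link3: loose aluminium link casting, 126 x 56 x 16 mm, about 0.22 kg, flat on both faces: two 40 x 56 mm end pads joined by a waist 36 mm wide and 46 mm long. Origin: centre of its underside; x along its length, z up. Two to four of the castings are present, lying on the bench
- link4: loose aluminium link casting, 126 x 56 x 16 mm, about 0.22 kg, flat on both faces: two 40 x 56 mm end pads joined by a waist 36 mm wide and 46 mm long. Origin: centre of its underside; x along its length, z up. Two to four of the castings are present, lying on the bench
- gauge: loose bridge depth gauge, about 0.65 kg: steel bar 210 x 40 x 16 mm along its x, a handle, a probe slide and a lock lever. Origin: centre of the bar's underside; stands flat on the bench at the start. The probe passes through the bar at x = +50 mm; its grey housing reaches from x = 38 to 66 mm and up to z = 46 mm. May stand on the nest either way round
- gauge_handle (a point): grip point in the upper part of the gauge's black upright handle (30 mm along x, 20 mm across y, from z = 16 to 95 mm of the gauge), at the gauge's (0, 0, 78) mm; pinch it across y
- probe (a joint): how far the probe slide is pushed down, 0 to 0.052 m, near 0 at the start. It drags with about 3 N and stays where it is left
- probe_tip (a point): lower end of the probe rod (10 mm diameter), 2 mm above the bar's underside when joint probe is 0; it sinks as the joint grows
- probe_knob (a point): centre of the top face of the probe's brass push knob (28 mm diameter, 16 mm tall), 112 mm above the probe tip; press it straight down
- lock (a joint): red lock lever on the +x side of the probe housing, paddle 44 mm long and 18 mm wide, pivot at the gauge's (72, 0, 42) mm. Near 0 it leans 45 degrees up and outwards (unlocked); press it down to about 0.8 rad, where it lies level (locked). Turns with 0.04 N m of friction and stays where it is left
- lock_tip (a point): point on the middle of the lever, 40 mm from its pivot, near its end
- grinder: angle grinder with a red body, about 270 mm long, lying beyond the nest; leave alone
- bud1: cast metal bud, 72 mm diameter, 78 mm tall; leave alone
- bud2: a second such bud; leave alone
There are look-alikes about, which are no part of the job. Leave any turquoise look-alike of the link3 alone.

How it is judged:
By the outcome, as a careful person would: the job done as asked, in the order asked, and still so for the second after the job is handed in, with the robot touching nothing.
Of link1, link2, link3, link4 only 2 to 4 are there at a start; the rules pass over those that are not, and their reading is None.
At some moment in a run one of link1, link2, link3, link4 may be knocked a few centimetres aside while the robot is not near it.
It also fails if it takes over 210 s, if anything falls off the work surface, if the arm or the gripper's body presses on something with over 40 N, if the wrist force passes 120 N, or if a joint passes its speed limit or range.

## Working session

There is one attempt and no reset: what is moved stays moved. The work goes in short steps, Python scripts to look and compute and a shell command to move; the robot and the scene stay as the last step left them, time stands still between calls to the robot, and variables do not carry over. Pictures are saved under pics/ and viewed, about 12 in all and at most 16, crops included, and the job is handed in when it is done.

```bash
ls; mkdir -p pics; python3 - <<'E'
from workcell import bot
import cv2
print(bot.get_obs())
for n in ["scene","side"]:
    p=bot.camera(n); cv2.imwrite(f"pics/{n}0.png",p["frame"][:,:,::-1])
    print(n,p["mtx"].tolist(),p["origin"],p["orientation"])
    for t in ["link1","gauge","nest","flap","flap_bar","grinder","bud1"]:
        for d in bot.search_frame(p,t): print(t,d)
E
```

```text
pics
{'time': 0.0, 'q': array([7.37976477e+01, 5.01148532e+00, 1.00317343e+01, 9.50979689e+01,
       2.13964853e-03, 9.00033630e+01]), 'qd': array([ 0.03556564, -0.02996046,  0.03033549,  0.02590146,  0.03947902,
       -0.03213103]), 'joint_efforts': array([ 1.15487715e-04, -5.20388103e+01,  4.64801967e+01,  1.64836604e-02,
        1.74820907e-04, -2.49006938e-06]), 'ee_pos': array([0.1533914 , 0.52793392, 0.230555  ]), 'tcp_rot': array([-8.99978649e+01,  7.77200889e-02,  7.37942848e+01]), 'wrist_force': array([-0.0228051 ,  0.3351596 , -0.72139527]), 'torque': array([ 0.05737192,  0.00192608, -0.03195639]), 'opening': 0.08514916683124887}
scene [[447.7182316323444, 0.0, 251.8958884847955], [0.0, 447.7182316323444, 185.57966930458355], [0.0, 0.0, 1.0]] [ 1.37615924 -0.50066743  1.31517352] [-141.72127222   -0.66203505   61.74266913]
link1 {'box': [175.1, 192.4, 207.3, 222.1], 'confidence': 0.93}
link1 {'box': [136.2, 202.4, 164.4, 235.8], 'confidence': 0.79}
link1 {'box': [108.0, 176.5, 136.5, 203.5], 'confidence': 0.79}
link1 {'box': [191.6, 218.1, 212.6, 256.9], 'confidence': 0.7
[... 1230 characters left out ...]
link1 {'box': [317.8, 257.9, 359.5, 289.9], 'confidence': 0.64}
link1 {'box': [259.3, 252.7, 294.9, 284.4], 'confidence': 0.62}
gauge {'box': [170.1, 126.2, 218.9, 165.2], 'confidence': 0.82}
nest {'box': [214.9, 150.9, 291.0, 225.5], 'confidence': 0.75}
nest {'box': [315.2, 259.3, 358.8, 291.6], 'confidence': 0.46}
flap {'box': [222.4, 163.9, 283.1, 207.2], 'confidence': 0.8}
flap {'box': [258.5, 252.2, 300.3, 285.3], 'confidence': 0.54}
flap_bar {'box': [216.6, 160.9, 284.2, 211.3], 'confidence': 0.9}
grinder {'box': [283.1, 169.0, 356.5, 217.2], 'confidence': 0.71}
bud1 {'box': [253.5, 133.5, 275.4, 154.1], 'confidence': 0.85}
bud1 {'box': [268.8, 149.9, 291.4, 170.4], 'confidence': 0.58}
```

```bash
python3 - <<'E'
import cv2
a=cv2.imread("pics/scene0.png");b=cv2.imread("pics/side0.png")
cv2.imwrite("pics/s1.png",cv2.resize(a[120:320,90:370],None,fx=2.85,fy=2.85,interpolation=cv2.INTER_CUBIC))
cv2.imwrite("pics/s2.png",cv2.resize(b[110:384,160:420],None,fx=2.18,fy=2.18,interpolation=cv2.INTER_CUBIC))
E
```

```text
(no output)
```

View pics/s1.png

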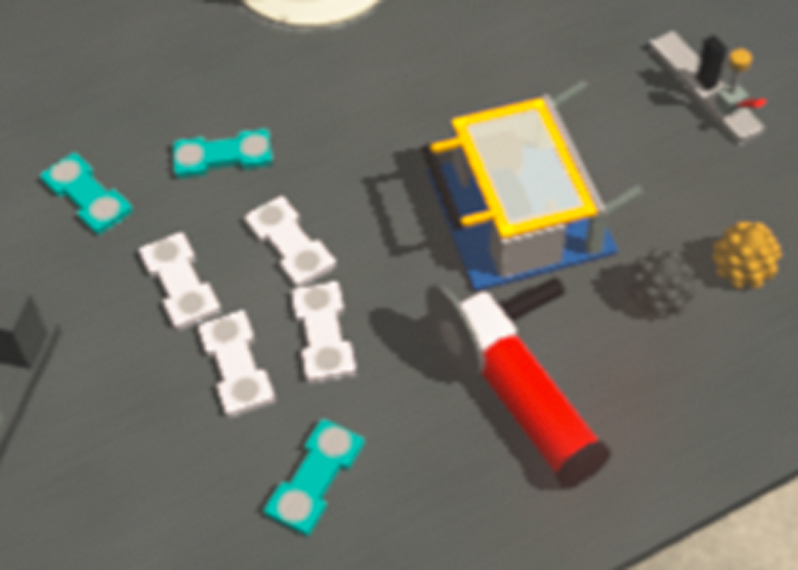

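View pics/s2.png

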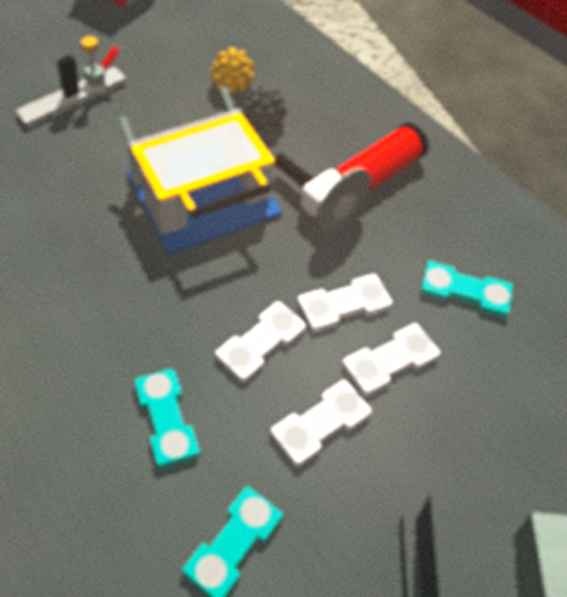

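```bash
cat > h.py <<'E'
import numpy as np, cv2
from scipy.spatial.transform import Rotation as Ro
from workcell import bot
def cam(p): return np.array(p["mtx"]),np.array(p["origin"]),Ro.from_euler("xyz",p["orientation"],degrees=True).as_matrix()
def ray(p,uv,z):
    K,o,R=cam(p); d=R@np.linalg.solve(K,[uv[0],uv[1],1]); return o+d*(z-o[2])/d[2]
def proj(p,X):
    K,o,R=cam(p); c=(np.atleast_2d(X)-o)@R@K.T; return c[:,:2]/c[:,2:]
def tool():
    s=bot.get_obs(); return s["ee_pos"],Ro.from_euler("xyz",s["tcp_rot"],degrees=True).as_matrix(),s
def goto(T,pos,axy=None,axx=None):
    """print shift mm & rotvec to reach TCP pos with tool y = axy (dir), x = axx"""
    p,R,s=tool(); sh=R.T@(np.array(pos)-p)*1000
    rv=np.zeros(3)
    if axy is not None:
        y=np.array(axy,float);y/=np.linalg.norm(y);best=None
        for sg in (1,-1):
            x=sg*np.array(axx,float);x-=y*(x@y);x/=np.linalg.norm(x)
            Rt=np.c_[x,y,np.cross(x,y)];r=Ro.from_matrix(R.T@Rt).as_rotvec()
            print(T,"opt",sg,"shift",sh.round(1),"rot",r.round(3),"deg",np.degrees(np.linalg.norm(r)).round(1))
    else: print(T,"shift",sh.round(1))
E
python3 - <<'E'
from h import *
A=bot.camera("scene");B=bot.camera("side")
fa=lambda x,y:(90+x/2.85,120+y/2.85)
fb=lambda x,y:(160+x/2.18,110+y/2.18)
print("tool",tool()[1].round(2).tolist())
for n,(a0,a1),(b0,b1) in [("L1 (upper-right)",((270,215),(307,260)),((322,307),(370,292))),]:
    pass
for nm,pts,p,f in [("scene",[((270,215),(307,260)),((165,252),(190,302)),((225,330),(245,388)),((318,298),(328,358))],A,fa),("side",[((240,356),(283,322)),((322,307),(370,292)),((369,367),(416,340)),((297,436),(345,402))],B,fb)]:
    for q in pts:
        w=[ray(p,f(*t),.016)[:2] for t in q]; d=w[1]-w[0]
        print(nm,((w[0]+w[1])/2).round(3),"len",np.linalg.norm(d).round(3),"yaw",np.degrees(np.arctan2(d[1],d[0])).round(1))
print("flap corners scene z~.0985")
for t in [(455,118),(548,98),(600,212),(503,236)]: print(ray(A,fa(*t),.0985).round(3))
print("bar scene",[ray(A,fa(*t),.1).round(3) for t in [(432,148),(460,220)]])
print("blue", [ray(A,fa(*t),.012).round(3) for t in [(480,286),(618,245)]])
print("flap corners side")
for t in [(130,150),(238,112),(274,158),(160,196)]: print(ray(B,fb(*t),.0985).round(3))
print("bar side",[ray(B,fb(*t),.1).round(3) for t in [(190,211),(268,188)]])
print("blue", [ray(B,fb(*t),.012).round(3) for t in [(165,250),(282,212)]])
print("gauge bar ends scene",[ray(A,fa(*t),.016).round(3) for t in [(662,40),(752,130)]],"side",[ray(B,fb(*t),.016).round(3) for t in [(22,115),(120,80)]])
print("knob",ray(A,fa(741,55),.112).round(3),ray(B,fb(90,42),.112).round(3))
print("buds",ray(A,fa(748,255),.04).round(3),ray(A,fa(660,285),.04).round(3),ray(B,fb(232,68),.04).round(3),ray(B,fb(262,105),.04).round(3))
print("grinder",ray(A,fa(600,465),.03).round(3),ray(A,fa(480,310),.03).round(3),ray(A,fa(560,288),.03).round(3))
E
```

```text
tool [[0.28, 0.0, -0.96], [0.96, 0.0, 0.28], [0.0, -1.0, -0.0]]
scene [ 0.45  -0.233] len 0.087 yaw 8.7
scene [ 0.442 -0.376] len 0.084 yaw 0.7
scene [ 0.582 -0.358] len 0.084 yaw -6.0
scene [ 0.591 -0.249] len 0.085 yaw -16.4
side [ 0.452 -0.235] len 0.084 yaw 6.6
side [ 0.595 -0.253] len 0.078 yaw -14.8
side [ 0.589 -0.357] len 0.084 yaw -3.9
side [ 0.444 -0.376] len 0.082 yaw 0.6
flap corners scene z~.0985
[0.435 0.012 0.099]
[0.461 0.134 0.099]
[0.648 0.095 0.099]
[ 0.625 -0.025  0.099]
bar scene [array([ 0.467, -0.037,  0.1  ]), array([ 0.581, -0.059,  0.1  ])]
blue [array([ 0.624, -0.054,  0.012]), array([0.651, 0.13 , 0.012])]
flap corners side
[0.454 0.119 0.098]
[0.647 0.094 0.099]
[ 0.631 -0.024  0.099]
[0.441 0.01  0.099]
bar side [array([ 0.461, -0.041,  0.1  ]), array([ 0.584, -0.07 ,  0.1  ])]
blue [array([ 0.426, -0.022,  0.012]), array([ 0.623, -0.064,  0.012])]
gauge bar ends scene [array([0.378, 0.379, 0.016]), array([0.576, 0.391, 0.016])] side [array([0.376, 0.38 , 0.016]), array([0.57 , 0.364, 0.016])]
knob [0.523 0.39  0.112] [0.528 0.382 0.112]
buds [0.754 0.249 0.04 ] [0.74  0.129 0.04 ] [0.748 0.25  0.04 ] [0.732 0.136 0.04 ]
grinder [ 0.903 -0.057  0.03 ] [ 0.665 -0.076  0.03 ] [0.682 0.024 0.03 ]
```

```bash
python3 - <<'E'
from h import *
p=np.radians(-11.)
goto("above bar",[.50,0.0,.30],[0,0,-1],[-np.sin(p),np.cos(p),0])
E
```

```text
above bar opt 1 shift [-410.5  -68.7 -480.1] rot [ 0.    -0.091  0.   ] deg 5.2
above bar opt -1 shift [-410.5  -68.7 -480.1] rot [-0.     3.051  0.   ] deg 174.8
```

```bash
python3 -m inch '[[[-200,-69,-240],[0,-0.05,0],85],[[-410,-69,-480],[0,-0.091,0],85],[[-410,-69,-480],[0,-0.091,0],85],[[-410,-69,-480],[0,-0.091,0],85],[[-410,-69,-480],[0,-0.091,0],85],[[-410,-69,-480],[0,-0.091,0],85],[[-410,-69,-480],[0,-0.091,0],85],[[-410,-69,-480],[0,-0.091,0],85],[[-410,-69,-480],[0,-0.091,0],85],[[-410,-69,-480],[0,-0.091,0],85],[[-410,-69,-480],[0,-0.091,0],85],[[-410,-69,-480],[0,-0.091,0],85],[[-410,-69,-480],[0,-0.091,0],85],[[-410,-69,-480],[0,-0.091,0],85],[[-410,-69,-480],[0,-0.091,0],85],[[-410,-69,-480],[0,-0.091,0],85],[[-410,-69,-480],[0,-0.091,0],85],[[-410,-69,-480],[0,-0.091,0],85]]'
python3 - <<'E'
from h import *
W=bot.camera("wrist"); np.save("w1.npy",W,allow_pickle=True)
cv2.imwrite("pics/w1.png",cv2.resize(W["frame"][:,:,::-1],None,fx=1.5,fy=1.5))
print(W["mtx"].tolist(),W["origin"],W["orientation"],tool()[0],bot.get_obs()["q"])
E
```

```text
time: 2.7
ee_pos: [0.4996, 0.0014, 0.3006]
tcp_rot: [-90.0, -0.0, 79.1]
wrist_force: [0.1, 0.3, 0.1]
opening: 0.0851
[[317.25938204665835, 0.0, 251.04926635026408], [0.0, 317.25938204665835, 188.7678990787455], [0.0, 0.0, 1.0]] [0.42918205 0.01488714 0.44388685] [ 1.63388073e+02 -1.20114412e-02  7.90754467e+01] [0.49969341 0.00126345 0.30055797] [1.43470838e-01 1.98990625e-01 1.29550614e+01 1.02727853e+02
 2.45280438e-03 1.10544658e+01]
```

View pics/w1.png

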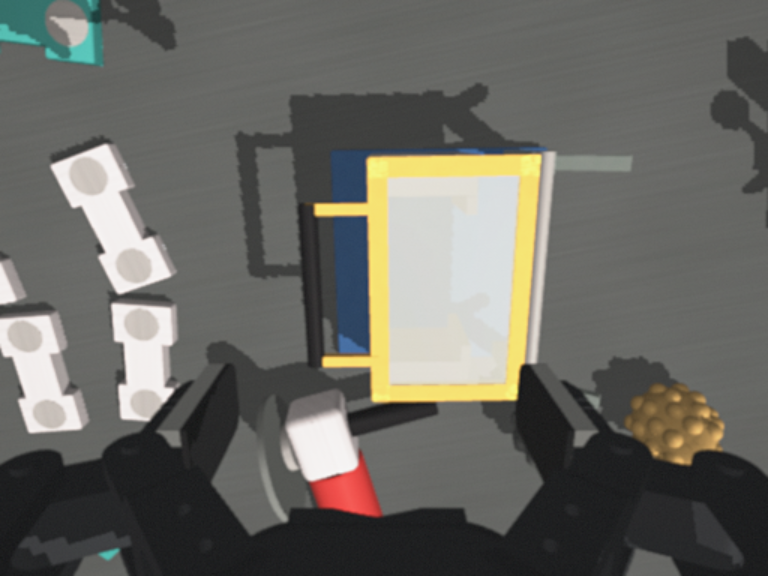

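```bash
python3 - <<'E'
from h import *
W=np.load("w1.npy",allow_pickle=True).item()
r=lambda x,y,z:ray(W,(x/1.5,y/1.5),z)[:2]
y0,y1=r(309,206,.098),r(318,366,.098)
print("bar",y0,y1,(y0+y1)/2,np.linalg.norm(y1-y0),np.degrees(np.arctan2(*(y1-y0)[::-1])))
c=[r(*t,.0985) for t in [(367,156),(543,152),(518,400),(372,402)]]
for i in range(4):
    d=c[(i+1)%4]-c[i];print(c[i],np.linalg.norm(d).round(4),np.degrees(np.arctan2(d[1],d[0])).round(1))
m=np.mean(c,0);print("sheet mid",m)
for yaw in(-11,-10):
    a=np.radians(yaw);Y=np.array([-np.sin(a),np.cos(a)])
    print(yaw,"origin from sheet",m-Y*(.085-.067),"from bar",(y0+y1)/2+Y*.085)
E
```

```text
bar [ 0.4640574  -0.04156008] [ 0.58954648 -0.06371612] [ 0.52680194 -0.0526381 ] 0.12742997488011354 -10.012810167207437
[0.43770742 0.00647567] 0.1232 80.3
[0.45839899 0.12795156] 0.1955 -11.2
[0.65013808 0.09003507] 0.1193 -100.0
[ 0.62931802 -0.02748034] 0.1946 170.0
sheet mid [0.54389063 0.04924549]
-11 origin from sheet [0.54045607 0.0315762 ] from bar [0.5430207  0.03080022]
-10 origin from sheet [0.54076496 0.03151895] from bar [0.54156204 0.03107056]
```

```bash
python3 -m inch '[[[-25,60,-18],[0,-0.012,0],40],[[-48,120,-36],[0,-0.012,0],40],[[-48,140,-36],[0,-0.012,0],40],[[-48,150,-36],[0,-0.012,0],40],[[-48,150,-36],[0,-0.012,0],40],[[-48,150,-36],[0,-0.012,0],40],[[-48,150,-36],[0,-0.012,0],40]]' 20
python3 - <<'E'
from h import *
W=bot.camera("wrist"); np.save("w2.npy",W,allow_pickle=True)
cv2.imwrite("pics/w2.png",W["frame"][:,:,::-1])
print(proj(W,[[.526,-.053,.096]]), tool()[0])
E
```

```text
time: 3.45
ee_pos: [0.527, -0.0521, 0.1534]
tcp_rot: [-90.2, -0.0, 79.8]
wrist_force: [0.0, -0.2, -0.2]
opening: 0.0401
[[249.53782168 204.12325789]] [ 0.52701267 -0.05219375  0.15316523]
```

View pics/w2.png

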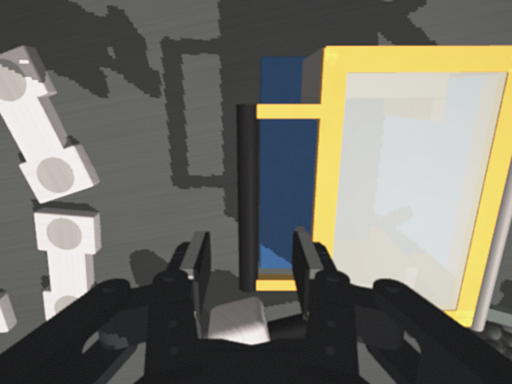

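```bash
python3 -m inch '[[[-1,25,0],[0,0,0],40],[[-1,50,0],[0,0,0],40],[[-1,70,0],[0,0,0],40],[[-1,76,0],[0,0,0],40],[[-1,76,0],[0,0,0],40],[[-1,76,0],[0,0,0],8],[[-1,76,0],[0,0,0],8],[[-1,76,0],[0,0,0],8],[[-1,76,0],[0,0,0],8],[[-1,76,0],[0,0,0],8],[[-1,76,0],[0,0,0],8],[[-1,76,0],[0,0,0],8],[[-1,76,0],[0,0,0],8]]' 20
```

```text
time: 4.8
ee_pos: [0.5278, -0.0544, 0.0789]
tcp_rot: [-90.4, 0.1, 79.8]
wrist_force: [-1.3, -6.0, 2.6]
opening: 0.0131
```

```bash
python3 - <<'E'
import numpy as np
for t in np.linspace(.07,1.4,20): print("[[%d,%d,0],[0,0,0],8],"%(round(170*(1-np.cos(t))),round(-170*np.sin(t))),end="")
E
```

```text
[[0,-12,0],[0,0,0],8],[[2,-24,0],[0,0,0],8],[[4,-35,0],[0,0,0],8],[[7,-47,0],[0,0,0],8],[[10,-58,0],[0,0,0],8],[[15,-69,0],[0,0,0],8],[[20,-80,0],[0,0,0],8],[[26,-90,0],[0,0,0],8],[[33,-100,0],[0,0,0],8],[[40,-110,0],[0,0,0],8],[[48,-118,0],[0,0,0],8],[[57,-127,0],[0,0,0],8],[[66,-134,0],[0,0,0],8],[[75,-141,0],[0,0,0],8],[[85,-147,0],[0,0,0],8],[[96,-153,0],[0,0,0],8],[[107,-158,0],[0,0,0],8],[[118,-162,0],[0,0,0],8],[[129,-165,0],[0,0,0],8],[[141,-168,0],[0,0,0],8],
```

```bash
python3 -m inch '[[[0,-12,0],[0,0,0],8],[[2,-24,0],[0,0,0],8],[[4,-35,0],[0,0,0],8],[[7,-47,0],[0,0,0],8],[[10,-58,0],[0,0,0],8],[[15,-69,0],[0,0,0],8]]'; python3 - <<'E'
from h import *
p=bot.camera("side"); cv2.imwrite("pics/f1.png",cv2.resize(p["frame"][100:260,160:360,::-1],None,fx=2.5,fy=2.5))
E
```

```text
time: 5.4
ee_pos: [0.5302, -0.0403, 0.1494]
tcp_rot: [-90.5, 0.2, 79.7]
wrist_force: [-0.3, -9.7, 1.6]
opening: 0.0129
```

View pics/f1.png

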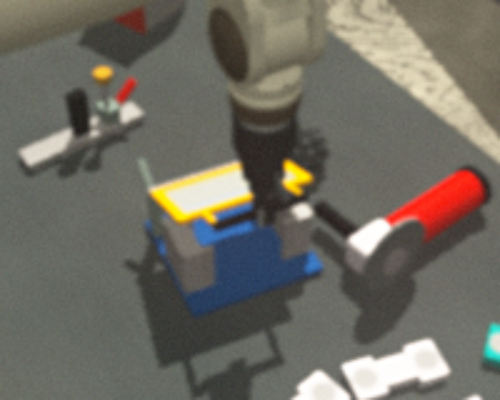

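```bash
python3 - <<'E'
import numpy as np
for a,b in((.42,1.72),(1.72,2.6)):
  for t in np.linspace(a,b,20)[1:]: print("[[%d,%d,0],[0,0,0],8],"%(round(170*(np.cos(a)-np.cos(t))),round(-170*(np.sin(t)-np.sin(a)))),end="")
  print()
E
```

```text
[[5,-10,0],[0,0,0],8],[[11,-21,0],[0,0,0],8],[[17,-30,0],[0,0,0],8],[[25,-39,0],[0,0,0],8],[[32,-48,0],[0,0,0],8],[[41,-56,0],[0,0,0],8],[[49,-64,0],[0,0,0],8],[[59,-71,0],[0,0,0],8],[[69,-77,0],[0,0,0],8],[[79,-83,0],[0,0,0],8],[[89,-87,0],[0,0,0],8],[[100,-92,0],[0,0,0],8],[[111,-95,0],[0,0,0],8],[[123,-98,0],[0,0,0],8],[[134,-99,0],[0,0,0],8],[[146,-100,0],[0,0,0],8],[[157,-101,0],[0,0,0],8],[[169,-100,0],[0,0,0],8],[[180,-99,0],[0,0,0],8],
[[8,1,0],[0,0,0],8],[[15,3,0],[0,0,0],8],[[23,5,0],[0,0,0],8],[[31,8,0],[0,0,0],8],[[38,10,0],[0,0,0],8],[[45,13,0],[0,0,0],8],[[52,17,0],[0,0,0],8],[[59,21,0],[0,0,0],8],[[66,25,0],[0,0,0],8],[[72,29,0],[0,0,0],8],[[79,34,0],[0,0,0],8],[[85,39,0],[0,0,0],8],[[91,44,0],[0,0,0],8],[[96,49,0],[0,0,0],8],[[102,55,0],[0,0,0],8],[[107,61,0],[0,0,0],8],[[112,67,0],[0,0,0],8],[[116,74,0],[0,0,0],8],[[120,80,0],[0,0,0],8],
```

```bash
python3 -m inch '[[[4,-10,0],[0,0,0],8],[[10,-21,0],[0,0,0],8],[[16,-30,0],[0,0,0],8],[[24,-39,0],[0,0,0],8],[[31,-48,0],[0,0,0],8],[[40,-56,0],[0,0,0],8],[[48,-64,0],[0,0,0],8],[[58,-71,0],[0,0,0],8],[[68,-77,0],[0,0,0],8],[[78,-83,0],[0,0,0],8],[[88,-87,0],[0,0,0],8],[[99,-92,0],[0,0,0],8],[[110,-95,0],[0,0,0],8],[[122,-98,0],[0,0,0],8],[[133,-99,0],[0,0,0],8],[[145,-100,0],[0,0,0],8]]'
```

```text
time: 7.05
ee_pos: [0.5558, 0.1047, 0.2514]
tcp_rot: [-90.6, 0.1, 79.7]
wrist_force: [3.2, -2.3, 2.2]
opening: 0.0129
```

```bash
python3 - <<'E'
import numpy as np
a=1.52
for t in np.linspace(a,2.3,16)[1:]: print("[[%d,%d,0],[0,0,0],8],"%(round(170*(np.cos(a)-np.cos(t))),round(-170*(np.sin(t)-np.sin(a)))),end="")
a=2.3;print()
for t in np.linspace(a,2.66,17)[1:]: print("[[%d,%d,0],[0,0,0],8],"%(round(170*(np.cos(a)-np.cos(t))),round(-170*(np.sin(t)-np.sin(a)))),end="")
E
```

```text
[[9,0,0],[0,0,0],8],[[18,0,0],[0,0,0],8],[[26,1,0],[0,0,0],8],[[35,2,0],[0,0,0],8],[[44,3,0],[0,0,0],8],[[53,6,0],[0,0,0],8],[[61,8,0],[0,0,0],8],[[69,11,0],[0,0,0],8],[[78,14,0],[0,0,0],8],[[86,18,0],[0,0,0],8],[[93,22,0],[0,0,0],8],[[101,27,0],[0,0,0],8],[[108,32,0],[0,0,0],8],[[115,37,0],[0,0,0],8],[[122,43,0],[0,0,0],8],
[[3,3,0],[0,0,0],8],[[6,5,0],[0,0,0],8],[[8,8,0],[0,0,0],8],[[11,11,0],[0,0,0],8],[[14,14,0],[0,0,0],8],[[16,16,0],[0,0,0],8],[[18,19,0],[0,0,0],8],[[21,22,0],[0,0,0],8],[[23,25,0],[0,0,0],8],[[25,28,0],[0,0,0],8],[[28,32,0],[0,0,0],8],[[30,35,0],[0,0,0],8],[[32,38,0],[0,0,0],8],[[34,41,0],[0,0,0],8],[[36,45,0],[0,0,0],8],[[37,48,0],[0,0,0],8],
```

```bash
python3 -m inch '[[[9,0,0],[0,0,0],8],[[18,0,0],[0,0,0],8],[[26,1,0],[0,0,0],8],[[35,2,0],[0,0,0],8],[[44,3,0],[0,0,0],8],[[53,6,0],[0,0,0],8],[[61,8,0],[0,0,0],8],[[69,11,0],[0,0,0],8],[[78,14,0],[0,0,0],8],[[86,18,0],[0,0,0],8],[[93,22,0],[0,0,0],8],[[101,27,0],[0,0,0],8],[[108,32,0],[0,0,0],8],[[115,37,0],[0,0,0],8],[[122,43,0],[0,0,0],8],[[122,43,0],[0,0,0],8]]'
```

```text
time: 8.65
ee_pos: [0.5778, 0.2258, 0.2069]
tcp_rot: [-90.5, 0.1, 79.8]
wrist_force: [-5.2, 0.8, -0.5]
opening: 0.0131
```

```bash
python3 -m inch '[[[3,3,0],[0,0,0],8],[[6,5,0],[0,0,0],8],[[8,8,0],[0,0,0],8],[[11,11,0],[0,0,0],8],[[14,14,0],[0,0,0],8],[[16,16,0],[0,0,0],8],[[18,19,0],[0,0,0],8],[[21,22,0],[0,0,0],8],[[23,25,0],[0,0,0],8],[[25,28,0],[0,0,0],8],[[28,32,0],[0,0,0],8],[[30,35,0],[0,0,0],8],[[32,38,0],[0,0,0],8],[[34,41,0],[0,0,0],8],[[34,41,0],[0,0,0],8],[[34,41,0],[0,0,0],8]]'
```

```text
time: 10.25
ee_pos: [0.5841, 0.2564, 0.1693]
tcp_rot: [-90.7, 0.3, 79.7]
wrist_force: [-13.1, -18.5, 20.5]
opening: 0.0134
```

```bash
python3 -m inch '[[[0,0,0],[0,0,0],14],[[0,0,0],[0,0,0],16],[[0,0,0],[0,0,0],18],[[0,0,0],[0,0,0],22],[[0,0,0],[0,0,0],30],[[0,0,0],[0,0,0],40],[[0,0,0],[0,0,0],40],[[0,0,0],[0,0,0],40],[[0,-10,0],[0,0,0],40],[[0,-30,0],[0,0,0],40],[[0,-60,0],[0,0,0],40],[[0,-100,0],[0,0,0],60],[[0,-130,0],[0,0,0],60],[[0,-130,0],[0,0,0],60],[[0,-130,0],[0,0,0],60]]'
python3 - <<'E'
from h import *
p=bot.camera("side"); cv2.imwrite("pics/f2.png",cv2.resize(p["frame"][60:384,120:420,::-1],None,fx=1.8,fy=1.8))
E
```

```text
time: 11.75
ee_pos: [0.5829, 0.2575, 0.3004]
tcp_rot: [-90.8, 0.2, 79.7]
wrist_force: [-0.0, 0.2, 0.2]
opening: 0.0595
```

View pics/f2.png

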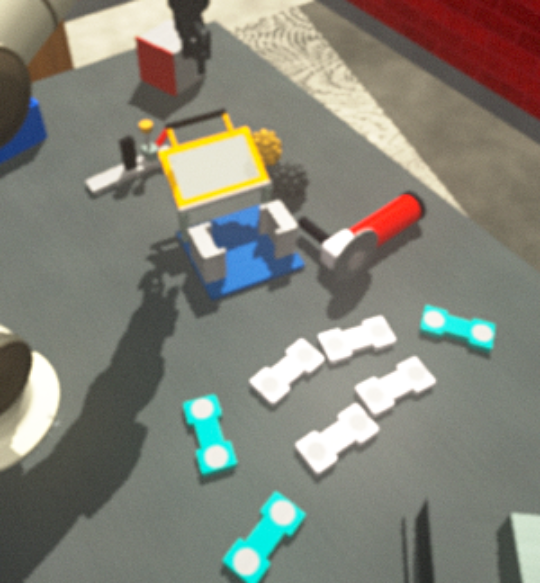

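```bash
python3 -m inch '[[[-40,0,10],[0,0,0],60],[[-80,0,30],[0,0,0],60],[[-120,0,50],[0,0,0],60],[[-160,0,60],[0,0,0],60],[[-200,0,60],[0,0,0],60],[[-220,0,60],[0,0,0],60],[[-220,0,60],[0,0,0],60],[[-220,0,60],[0,0,0],60],[[-220,0,60],[0,0,0],60],[[-220,0,60],[0,0,0],60]]'
python3 - <<'E'
from h import *
W=bot.camera("wrist"); np.save("w3.npy",W,allow_pickle=True)
cv2.imwrite("pics/w3.png",cv2.resize(W["frame"][:,:,::-1],None,fx=1.5,fy=1.5,interpolation=cv2.INTER_CUBIC))
print(tool()[0])
E
```

```text
time: 12.8
ee_pos: [0.4844, 0.0525, 0.299]
tcp_rot: [-90.7, 0.3, 79.8]
wrist_force: [1.1, 0.8, -0.6]
opening: 0.0598
[0.48440644 0.05246757 0.29910836]
```

View pics/w3.png

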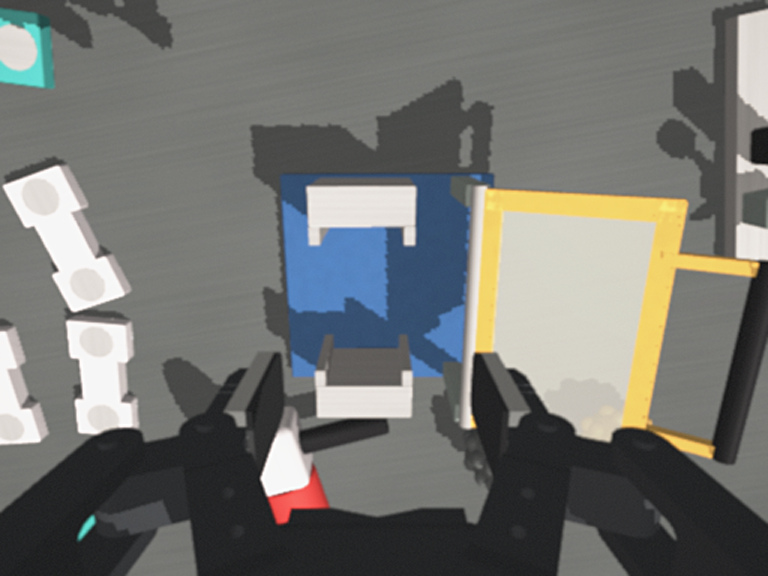

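```bash
python3 - <<'E'
from h import *
from scipy.optimize import least_squares
W=np.load("w3.npy",allow_pickle=True).item()
im=[(307,185.5),(416,184.5),(317,417),(412,416),(308,244),(416,244)]
X=np.array([(-97,-40),(-97,40),(97,-40),(97,40),(-53,-40),(-53,40)])/1000.
X3=np.c_[X,np.full(6,.088)]
for t in im: print(ray(W,(t[0]/1.5,t[1]/1.5),.088).round(4))
def f(q,zs=True):
    c,s=np.cos(q[2]),np.sin(q[2]);P=X3.copy();P[:,:2]=X@np.array([[c,s],[-s,c]])+q[:2];P[:,2]+=q[3]
    return (proj(W,P)-np.array(im)/1.5).ravel()
r=least_squares(f,[.54,.03,-.178,0]);print(r.x,np.degrees(r.x[2]),(r.fun*1.5).round(1))
g=lambda q:f([*q,0]);r=least_squares(g,[.54,.03,-.178]);print(r.x,np.degrees(r.x[2]),(r.fun*1.5).round(1))
# blue base corners at z .012
for t in [(281,174),(494,174),(293,377)]: print("blue",ray(W,(t[0]/1.5,t[1]/1.5),.012).round(4))
E
```

```text
[0.4374 0.008  0.088 ]
[0.4509 0.0866 0.088 ]
[ 0.6287 -0.0265  0.088 ]
[0.6419 0.0534 0.088 ]
[ 0.4802 -0.0009  0.088 ]
[0.4947 0.0798 0.088 ]
[ 0.53942837  0.03042211 -0.17435956  0.00101401] -9.990067115276622 [-0.5 -0.5  0.2  0.1  0.5 -0.2 -0.4  0.8  1.3  0.1 -1.  -0.3]
[ 0.53968389  0.03033965 -0.17434029] -9.988962996982524 [-0.4 -0.2  0.   0.3  0.6 -0.5 -0.5  0.4  1.4  0.2 -1.1 -0.2]
blue [ 0.429  -0.0249  0.012 ]
blue [0.4624 0.16   0.012 ]
blue [ 0.6258 -0.0604  0.012 ]
```

```bash
python3 -m inch '[[[-50,-20,-8],[0,0,0],60],[[-100,-20,-16],[0,0,0],60],[[-150,-20,-24],[0,0,0],60],[[-200,-20,-32],[0,0,0],60],[[-250,-20,-40],[0,0,0],60],[[-300,-20,-48],[0,0,0],60],[[-349,-20,-48],[0,0,0],60],[[-349,-20,-48],[0,0,0],60],[[-349,-20,-48],[0,0,0],60],[[-349,-20,-48],[0,0,0],60],[[-349,-20,-48],[0,0,0],60]]'
cat > links.py <<'E'
from h import *
def find(W,name=None):
    f=W["frame"].astype(int); m=((f.min(2)>150)&(f.max(2)-f.min(2)<45)).astype(np.uint8)
    m=cv2.morphologyEx(m,cv2.MORPH_CLOSE,np.ones((9,9)));m=cv2.morphologyEx(m,cv2.MORPH_OPEN,np.ones((3,3)))
    out=[]
    for c in cv2.findContours(m,cv2.RETR_EXTERNAL,cv2.CHAIN_APPROX_NONE)[0]:
        if cv2.contourArea(c)<300: continue
        w=np.array([ray(W,t,.016)[:2] for t in c[:,0]]).astype(np.float32)
        (cx,cy),(a,b),th=cv2.minAreaRect(w*1000)
        if a<b: a,b,th=b,a,th+90
        out.append((cx/1000,cy/1000,(th+90)%180-90)); px=proj(W,[[cx/1000,cy/1000,.016]])[0]
        print("link? xy",round(cx/1000,4),round(cy/1000,4),"size",round(a,1),round(b,1),"yaw",round((th+90)%180-90,1),"px",px.round())
    return out
if __name__=="__main__":
    import sys
    W=bot.camera("wrist"); find(W)
    if len(sys.argv)>1: cv2.imwrite(sys.argv[1],W["frame"][:,:,::-1])
    print(tool()[0])
E
python3 links.py pics/l1.png
```

```text
time: 13.95
ee_pos: [0.4699, -0.2979, 0.3219]
tcp_rot: [-90.7, 0.3, 79.9]
wrist_force: [0.4, -0.5, 0.7]
opening: 0.0599
link? xy 0.7184 -0.0672 size 72.5 50.1 yaw 5.3 px [421. 271.]
link? xy 0.5849 -0.7128 size 74.5 29.4 yaw -23.4 px [  9. 260.]
link? xy 0.6515 0.0512 size 52.8 47.9 yaw -9.7 px [499. 221.]
link? xy 0.5152 -0.3641 size 273.6 78.7 yaw 4.4 px [213. 182.]
link? xy 0.5224 -0.2398 size 274.8 82.1 yaw -5.5 px [298. 173.]
link? xy 0.3006 -0.4229 size 33.2 32.1 yaw -15.8 px [133.  32.]
[ 0.46986683 -0.29790247  0.3220139 ]
```

View pics/l1.png

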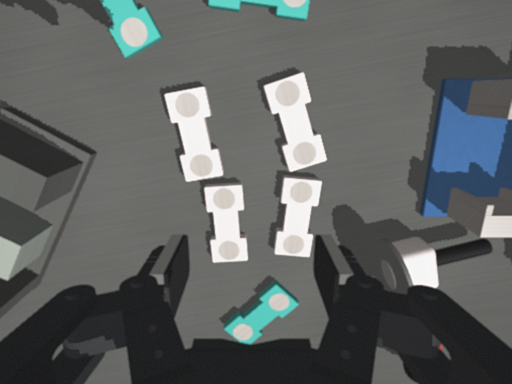

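```bash
sed -i 's/np.ones((9,9))/np.ones((2,2))/; s/    out.append/    if not(105<a<150 and 45<b<70): continue\n        out.append/' links.py; sed -i 's/^    if not/        if not/' links.py; python3 links.py
```

```text
link? xy 0.587 -0.3575 size 127.1 57.3 yaw -6.4 px [227. 226.]
link? xy 0.5956 -0.2497 size 127.1 57.1 yaw -15.3 px [298. 220.]
link? xy 0.4456 -0.3745 size 126.8 57.9 yaw 0.0 px [196. 137.]
link? xy 0.4543 -0.2319 size 126.9 56.7 yaw 8.1 px [297. 125.]
[ 0.46983877 -0.29802765  0.32203693]
```

```bash
cat > g.py <<'E'
import sys
from h import *
x,y,z,yaw=map(float,sys.argv[1:5]); a=np.radians(yaw)
goto("",[x,y,z],[0,0,-1],[-np.sin(a),np.cos(a),0])
E
python3 g.py .5956 -.2497 .002 -15.3
```

```text
opt 1 shift [  71.5  321.  -111.4] rot [ 0.013  0.09  -0.005] deg 5.2
 opt -1 shift [  71.5  321.  -111.4] rot [-0.008 -3.051 -0.019] deg 174.8
```

```bash
python3 -m inch '[[[20,45,-35],[0.004,0.03,-0.001],56],[[45,90,-70],[0.008,0.06,-0.003],56],[[71,140,-111],[0.013,0.09,-0.005],56],[[71,190,-111],[0.013,0.09,-0.005],56],[[71,235,-111],[0.013,0.09,-0.005],56],[[71,265,-111],[0.013,0.09,-0.005],56],[[71,290,-111],[0.013,0.09,-0.005],56],[[71,305,-111],[0.013,0.09,-0.005],56],[[71,315,-111],[0.013,0.09,-0.005],56],[[71,320,-111],[0.013,0.09,-0.005],56],[[71,320,-111],[0.013,0.09,-0.005],56],[[71,320,-111],[0.013,0.09,-0.005],56]]' 60 && python3 g.py .5956 -.2497 .002 -15.3
```

```text
time: 15.25
ee_pos: [0.596, -0.2506, 0.0049]
tcp_rot: [-90.1, 0.0, 74.7]
wrist_force: [0.2, -0.4, 0.6]
opening: 0.056
 opt 1 shift [0.7 2.9 0.7] rot [ 0.002  0.    -0.   ] deg 0.1
 opt -1 shift [0.7 2.9 0.7] rot [-1.000e-03 -3.141e+00 -3.000e-03] deg 180.0
```

```bash
python3 -m inch '[[[0,3,0],[0,0,0],56],[[0,3,0],[0,0,0],30],[[0,3,0],[0,0,0],30],[[0,3,0],[0,0,0],30],[[0,3,0],[0,0,0],30],[[0,3,0],[0,0,0],30],[[0,3,0],[0,0,0],30],[[0,-15,0],[0,0,0],30],[[0,-45,0],[0,0,0],30],[[0,-90,0],[0,0,0],30],[[0,-130,0],[0,0,0],30],[[0,-150,0],[0,0,0],30],[[0,-150,0],[0,0,0],30]]' 60 && python3 g.py .5397 .0303 .15 -10 && python3 links.py pics/l2.png
```

```text
time: 16.55
ee_pos: [0.5969, -0.2509, 0.1582]
tcp_rot: [-90.4, 0.1, 74.7]
wrist_force: [-0.0, -0.0, -2.4]
opening: 0.0344
 opt 1 shift [256.2   7.  129.4] rot [ 0.007 -0.092 -0.002] deg 5.3
 opt -1 shift [256.2   7.  129.4] rot [2.000e-03 3.049e+00 1.100e-02] deg 174.7
[ 0.59619737 -0.25062921  0.15547012]
```

View pics/l2.png

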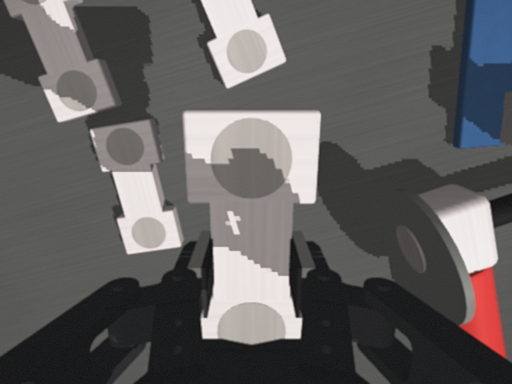

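```bash
cat > held.py <<'E'
from h import *
def held(W):
    # horizontal edge of held link's far end on column range near centre
    g=W["frame"].mean(2); p,R,s=tool()
    col=g[:, 230:275].mean(1); d=np.diff(col); r=60+np.argmax(d[60:160])+1
    for c in ((190,312),):
        pts=[ray(W,(u,r),p[2]+.014) for u in c]
        for q in pts: print("row",r,"edge in tool mm",(R.T@(q-p)*1000).round(1))
held(bot.camera("wrist"))
E
python3 held.py
```

```text
row 111 edge in tool mm [-24.6 -14.1  64.6]
row 111 edge in tool mm [ 24.4 -14.1  64.5]
```

```bash
python3 -m inch '[[[30,0,15],[0.001,-0.01,0],30],[[60,0,32],[0.002,-0.03,0],30],[[100,0,50],[0.003,-0.05,0],30],[[140,0,70],[0.005,-0.07,-0.001],30],[[180,0,90],[0.006,-0.092,-0.002],30],[[220,4,110],[0.007,-0.092,-0.002],30],[[245,6,122],[0.007,-0.092,-0.002],30],[[256,7,128],[0.007,-0.092,-0.002],30],[[256,7,128],[0.007,-0.092,-0.002],30],[[256,7,128],[0.007,-0.092,-0.002],30],[[256,7,128],[0.007,-0.092,-0.002],30]]' && python3 g.py .5397 .0303 .15 -10
```

```text
time: 17.75
ee_pos: [0.5397, 0.0292, 0.1458]
tcp_rot: [-89.6, -0.1, 79.9]
wrist_force: [0.6, 0.8, -1.9]
opening: 0.0344
 opt 1 shift [ 1.1 -4.2  0.2] rot [-0.007 -0.002  0.001] deg 0.4
 opt -1 shift [ 1.1 -4.2  0.2] rot [-2.00e-03  3.14e+00 -1.00e-02] deg 179.9
```

```bash
python3 -m inch '[[[1,15,-1],[-0.007,0,0],30],[[1,30,-1],[-0.007,0,0],30],[[1,45,-1],[-0.007,0,0],30],[[1,60,-1],[-0.007,0,0],30],[[1,75,-1],[-0.007,0,0],30],[[1,90,-1],[-0.007,0,0],30],[[1,105,-1],[-0.007,0,0],30],[[1,116,-1],[-0.007,0,0],30],[[1,124,-1],[-0.007,0,0],30],[[1,129,-1],[-0.007,0,0],30],[[1,130,-1],[-0.007,0,0],30],[[1,131,-1],[-0.007,0,0],30]]' && python3 g.py .5397 .0303 .0145 -10
```

```text
time: 18.95
ee_pos: [0.5404, 0.0304, 0.0152]
tcp_rot: [-90.1, -0.1, 79.9]
wrist_force: [-0.6, -0.6, -1.3]
opening: 0.0344
 opt 1 shift [-0.2  0.7  0.6] rot [ 0.001 -0.001  0.002] deg 0.1
 opt -1 shift [-0.2  0.7  0.6] rot [-2.00e-03  3.14e+00  2.00e-03] deg 179.9
```

```bash
python3 -m inch '[[[0,1,0],[0,0,0],30],[[0,2,0],[0,0,0],30],[[0,2,0],[0,0,0],30],[[0,2,0],[0,0,0],40],[[0,2,0],[0,0,0],52],[[0,2,0],[0,0,0],52],[[0,2,0],[0,0,0],52],[[0,-20,0],[0,0,0],52],[[0,-60,0],[0,0,0],52],[[0,-100,0],[0,0,0],52],[[0,-150,0],[0,0,0],52],[[0,-200,0],[0,0,0],52],[[-50,-250,0],[0,0,0],52],[[-100,-300,0],[0,0,0],52],[[-150,-300,0],[0,0,0],56],[[-200,-300,0],[0,0,0],56],[[-250,-300,0],[0,0,0],56],[[-280,-300,0],[0,0,0],56],[[-280,-300,0],[0,0,0],56],[[-280,-300,0],[0,0,0],56]]' && python3 links.py pics/l3.png
```

```text
time: 20.95
ee_pos: [0.4904, -0.2475, 0.3143]
tcp_rot: [-90.0, -0.1, 79.7]
wrist_force: [0.1, -0.1, -0.7]
opening: 0.056
link? xy 0.5871 -0.3569 size 126.9 57.8 yaw -6.3 px [191. 224.]
link? xy 0.4456 -0.3744 size 126.6 58.1 yaw 0.2 px [154. 132.]
link? xy 0.4543 -0.2317 size 126.7 56.4 yaw 8.1 px [257. 120.]
[ 0.49073653 -0.24608472  0.31448051]
```

View pics/l3.png

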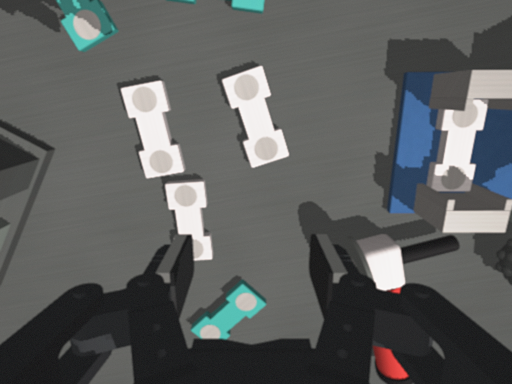

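```bash
python3 g.py .4543 -.2317 .002 8.1
```

```text
opt 1 shift [  7.1 312.5  38.6] rot [ 0.001 -0.319  0.002] deg 18.3
 opt -1 shift [  7.1 312.5  38.6] rot [-3.000e-03  2.822e+00  1.000e-03] deg 161.7
```

```bash
python3 -m inch '[[[2,50,10],[0,-0.1,0],56],[[4,100,20],[0,-0.2,0],56],[[7,150,39],[0,-0.32,0],56],[[7,200,39],[0.001,-0.32,0.002],56],[[7,240,39],[0.001,-0.32,0.002],56],[[7,270,39],[0.001,-0.32,0.002],56],[[7,290,39],[0.001,-0.32,0.002],56],[[7,303,39],[0.001,-0.32,0.002],56],[[7,310,39],[0.001,-0.32,0.002],56],[[7,312,39],[0.001,-0.32,0.002],56],[[7,312,39],[0.001,-0.32,0.002],56],[[7,312,39],[0.001,-0.32,0.002],30],[[7,312,39],[0.001,-0.32,0.002],30],[[7,312,39],[0.001,-0.32,0.002],30],[[7,312,39],[0.001,-0.32,0.002],30],[[7,312,39],[0.001,-0.32,0.002],30],[[7,312,39],[0.001,-0.32,0.002],30],[[7,312,39],[0.001,-0.32,0.002],30]]' 60
python3 -m inch '[[[0,-15,0],[0,0,0],30],[[0,-45,0],[0,0,0],30],[[0,-90,0],[0,0,0],30],[[0,-130,0],[0,0,0],30],[[0,-150,0],[0,0,0],30],[[0,-150,0],[0,0,0],30]]' && python3 held.py && python3 g.py .5397 .0303 .155 -10
```

```text
time: 22.8
ee_pos: [0.4547, -0.2321, 0.0038]
tcp_rot: [-90.1, 0.1, 98.1]
wrist_force: [-0.8, 0.5, 5.7]
opening: 0.0341
time: 23.4
ee_pos: [0.4557, -0.2327, 0.1573]
tcp_rot: [-90.4, 0.3, 98.1]
wrist_force: [0.9, 0.1, -2.5]
opening: 0.0343
row 112 edge in tool mm [-25.4 -14.2  64.3]
row 112 edge in tool mm [ 23.8 -14.3  64.3]
 opt 1 shift [ 248.1   -0.3 -121. ] rot [ 0.004  0.316 -0.002] deg 18.1
 opt -1 shift [ 248.1   -0.3 -121. ] rot [-0.003 -2.825 -0.006] deg 161.9
```

```bash
python3 -m inch '[[[40,0,-20],[0.004,0.05,0],30],[[80,0,-40],[0.004,0.1,0],30],[[120,0,-60],[0.004,0.18,-0.001],30],[[160,0,-80],[0.004,0.26,-0.002],30],[[200,0,-100],[0.004,0.316,-0.002],30],[[235,0,-115],[0.004,0.316,-0.002],30],[[248,0,-122],[0.004,0.316,-0.002],30],[[248,0,-122],[0.004,0.316,-0.002],30],[[248,0,-122],[0.004,0.316,-0.002],30],[[248,0,-122],[0.004,0.316,-0.002],30]]' && python3 g.py .5407 .0301 .0315 -10
```

```text
time: 24.45
ee_pos: [0.5403, 0.0292, 0.1541]
tcp_rot: [-90.0, 0.0, 79.9]
wrist_force: [-0.4, -0.2, -2.4]
opening: 0.0341
 opt 1 shift [  1.  122.6  -0.3] rot [-0.001 -0.001 -0.   ] deg 0.1
 opt -1 shift [  1.  122.6  -0.3] rot [ 1.000e-03  3.141e+00 -1.000e-03] deg 179.9
```

```bash
python3 -m inch '[[[1,15,0],[0,0,0],30],[[1,30,0],[0,0,0],30],[[1,45,0],[0,0,0],30],[[1,60,0],[0,0,0],30],[[1,75,0],[0,0,0],30],[[1,90,0],[0,0,0],30],[[1,105,0],[0,0,0],30],[[1,114,0],[0,0,0],30],[[1,119,0],[0,0,0],30],[[1,121,0],[0,0,0],30],[[1,122,0],[0,0,0],30],[[1,122,0],[0,0,0],30]]' && python3 g.py .5407 .0301 .0315 -10
```

```text
time: 25.65
ee_pos: [0.5407, 0.0301, 0.0326]
tcp_rot: [-90.0, 0.0, 79.9]
wrist_force: [-0.3, -0.3, -2.2]
opening: 0.0341
 opt 1 shift [-0.   1.1  0. ] rot [ 0.    -0.001 -0.   ] deg 0.1
 opt -1 shift [-0.   1.1  0. ] rot [0.    3.141 0.   ] deg 179.9
```

```bash
python3 -m inch '[[[0,1,0],[0,0,0],30],[[0,2,0],[0,0,0],30],[[0,2,0],[0,0,0],30],[[0,2,0],[0,0,0],40],[[0,2,0],[0,0,0],52],[[0,2,0],[0,0,0],52],[[0,2,0],[0,0,0],52],[[0,-20,0],[0,0,0],52],[[0,-60,0],[0,0,0],52],[[0,-100,0],[0,0,0],52],[[0,-150,0],[0,0,0],52],[[0,-200,0],[0,0,0],52],[[-50,-250,0],[0,0,0],52],[[-100,-280,0],[0,0,0],52],[[-150,-280,0],[0,0,0],56],[[-200,-280,0],[0,0,0],56],[[-250,-280,0],[0,0,0],56],[[-300,-280,0],[0,0,0],56],[[-330,-280,0],[0,0,0],56],[[-330,-280,0],[0,0,0],56]]' && python3 links.py pics/l4.png && python3 g.py .4456 -.3744 .002 0.2
```

```text
time: 27.65
ee_pos: [0.4817, -0.2993, 0.3117]
tcp_rot: [-89.9, 0.0, 79.7]
wrist_force: [1.0, 0.0, -0.4]
opening: 0.056
link? xy 0.5871 -0.3574 size 128.0 58.2 yaw -6.4 px [226. 224.]
link? xy 0.4456 -0.3744 size 127.2 58.4 yaw -0.1 px [193. 132.]
[ 0.48211529 -0.29775121  0.31183716]
 opt 1 shift [-81.9 309.9  22. ] rot [-0.001 -0.183 -0.   ] deg 10.5
 opt -1 shift [-81.9 309.9  22. ] rot [ 0.000e+00  2.958e+00 -1.000e-03] deg 169.5
```

```bash
python3 -m inch '[[[-25,50,8],[0,-0.06,0],56],[[-55,100,15],[0,-0.12,0],56],[[-82,150,22],[0,-0.182,0],56],[[-82,200,22],[0,-0.182,0],56],[[-82,240,22],[0,-0.182,0],56],[[-82,270,22],[0,-0.182,0],56],[[-82,290,22],[0,-0.182,0],56],[[-82,302,22],[0,-0.182,0],56],[[-82,308,22],[0,-0.182,0],56],[[-82,309,22],[0,-0.182,0],56],[[-82,309,22],[0,-0.182,0],56],[[-82,309,22],[0,-0.182,0],30],[[-82,309,22],[0,-0.182,0],30],[[-82,309,22],[0,-0.182,0],30],[[-82,309,22],[0,-0.182,0],30],[[-82,309,22],[0,-0.182,0],30],[[-82,309,22],[0,-0.182,0],30],[[-82,309,22],[0,-0.182,0],30]]' 60
python3 -m inch '[[[0,-15,0],[0,0,0],30],[[0,-45,0],[0,0,0],30],[[0,-90,0],[0,0,0],30],[[0,-130,0],[0,0,0],30],[[0,-165,0],[0,0,0],30],[[0,-165,0],[0,0,0],30]]' && python3 held.py && python3 g.py .5407 .0301 .165 -10
```

```text
time: 29.5
ee_pos: [0.4463, -0.3751, 0.0045]
tcp_rot: [-90.1, 0.1, 90.1]
wrist_force: [-0.8, 1.0, 6.6]
opening: 0.0341
time: 30.1
ee_pos: [0.4475, -0.3761, 0.1764]
tcp_rot: [-90.5, 0.4, 90.1]
wrist_force: [0.5, -0.5, -1.6]
opening: 0.0344
row 111 edge in tool mm [-25.4 -14.2  64.7]
row 111 edge in tool mm [ 24.  -14.5  64.7]
 opt 1 shift [405.6   6.7 -94.6] rot [ 0.006  0.177 -0.005] deg 10.1
 opt -1 shift [405.6   6.7 -94.6] rot [-0.007 -2.965 -0.009] deg 169.9
```

```bash
python3 -m inch '[[[45,0,-10],[0.002,0.02,-0.001],30],[[90,0,-20],[0.003,0.04,-0.002],30],[[135,0,-32],[0.004,0.06,-0.003],30],[[180,0,-42],[0.005,0.08,-0.004],30],[[225,2,-53],[0.006,0.1,-0.005],30],[[270,3,-63],[0.006,0.12,-0.005],30],[[315,4,-73],[0.006,0.15,-0.005],30],[[360,5,-84],[0.006,0.177,-0.005],30],[[395,6,-92],[0.006,0.177,-0.005],30],[[406,7,-95],[0.006,0.177,-0.005],30],[[406,7,-95],[0.006,0.177,-0.005],30],[[406,7,-95],[0.006,0.177,-0.005],30],[[406,7,-95],[0.006,0.177,-0.005],30]]' && python3 g.py .5407 .0301 .0485 -10
```

```text
time: 31.45
ee_pos: [0.5409, 0.0292, 0.1646]
tcp_rot: [-90.0, -0.0, 79.9]
wrist_force: [1.2, -0.6, -1.7]
opening: 0.0343
 opt 1 shift [  0.8 116.1   0.2] rot [-0.001 -0.002  0.   ] deg 0.1
 opt -1 shift [  0.8 116.1   0.2] rot [-0.00e+00  3.14e+00 -1.00e-03] deg 179.9
```

```bash
python3 -m inch '[[[1,15,0],[0,0,0],30],[[1,30,0],[0,0,0],30],[[1,45,0],[0,0,0],30],[[1,60,0],[0,0,0],30],[[1,75,0],[0,0,0],30],[[1,90,0],[0,0,0],30],[[1,103,0],[0,0,0],30],[[1,110,0],[0,0,0],30],[[1,114,0],[0,0,0],30],[[1,116,0],[0,0,0],30],[[1,117,0],[0,0,0],30],[[1,118,0],[0,0,0],30],[[1,118,0],[0,0,0],30]]'
```

```text
time: 32.75
ee_pos: [0.5412, 0.0303, 0.0485]
tcp_rot: [-90.0, -0.0, 79.9]
wrist_force: [-6.6, -0.1, 8.9]
opening: 0.0341
```

```bash
python3 g.py .5407 .0301 .0465 -10; python3 -c "
from h import *
print(bot.get_obs()['wrist_force'])"
```

```text
opt 1 shift [-0.3  2.   0.4] rot [ 0.001 -0.002  0.   ] deg 0.1
 opt -1 shift [-0.3  2.   0.4] rot [-1.00e-03  3.14e+00  1.00e-03] deg 179.9
[-6.56316156 -0.13057221  8.88406116]
```

```bash
python3 -m inch '[[[0,0,0],[0,0,0],40],[[0,0,0],[0,0,0],52],[[0,0,0],[0,0,0],52],[[0,0,0],[0,0,0],52],[[0,-20,0],[0,0,0],52],[[0,-60,0],[0,0,0],52],[[0,-100,0],[0,0,0],52],[[0,-150,0],[0,0,0],52],[[0,-200,0],[0,0,0],52],[[-50,-250,0],[0,0,0],52],[[-100,-260,0],[0,0,0],52],[[-150,-260,0],[0,0,0],56],[[-200,-260,0],[0,0,0],56],[[-250,-260,0],[0,0,0],56],[[-300,-260,0],[0,0,0],56],[[-350,-260,0],[0,0,0],56],[[-370,-260,-10],[0,0,0],56],[[-370,-260,-10],[0,0,0],56],[[-370,-260,-10],[0,0,0],56]]' && python3 links.py pics/l4.png && python3 g.py .5871 -.3572 .003 -6.4
```

```text
time: 34.65
ee_pos: [0.4857, -0.3366, 0.3075]
tcp_rot: [-90.0, -0.1, 79.8]
wrist_force: [-0.3, 0.7, -0.5]
opening: 0.0565
link? xy 0.7318 -0.0533 size 107.7 45.6 yaw 12.1 px [459. 272.]
link? xy 0.5871 -0.3574 size 128.4 58.1 yaw -6.3 px [249. 219.]
[ 0.48591569 -0.33566865  0.30805787]
 opt 1 shift [  -3.7  305.1 -103.4] rot [ 0.    -0.065  0.001] deg 3.7
 opt -1 shift [  -3.7  305.1 -103.4] rot [-1.000e-03  3.077e+00  0.000e+00] deg 176.3
```

View pics/l4.png

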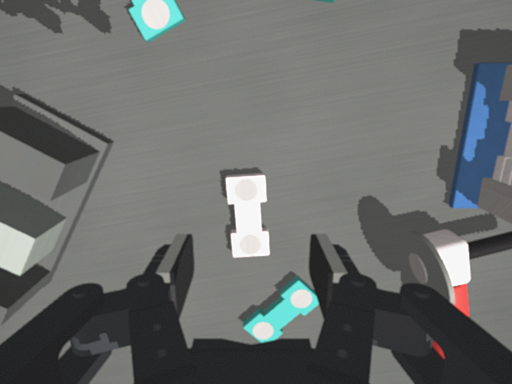

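```bash
python3 -m inch '[[[-1,50,-35],[0,-0.02,0],56],[[-3,100,-70],[0,-0.04,0],56],[[-4,150,-104],[0,-0.065,0],56],[[-4,200,-104],[0,-0.065,0],56],[[-4,240,-104],[0,-0.065,0],56],[[-4,270,-104],[0,-0.065,0],56],[[-4,288,-104],[0,-0.065,0],56],[[-4,298,-104],[0,-0.065,0],56],[[-4,304,-104],[0,-0.065,0],56],[[-4,304,-104],[0,-0.065,0],56],[[-4,304,-104],[0,-0.065,0],56],[[-4,304,-104],[0,-0.065,0],30],[[-4,304,-104],[0,-0.065,0],30],[[-4,304,-104],[0,-0.065,0],30],[[-4,304,-104],[0,-0.065,0],30],[[-4,304,-104],[0,-0.065,0],30],[[-4,304,-104],[0,-0.065,0],30],[[-4,304,-104],[0,-0.065,0],30]]' 60
python3 -m inch '[[[0,-15,0],[0,0,0],30],[[0,-45,0],[0,0,0],30],[[0,-90,0],[0,0,0],30],[[0,-130,0],[0,0,0],30],[[0,-175,0],[0,0,0],30],[[0,-175,0],[0,0,0],30],[[0,-175,0],[0,0,0],30]]' && python3 held.py && python3 g.py .5407 .0301 .175 -10
```

```text
time: 36.5
ee_pos: [0.5884, -0.3581, 0.0059]
tcp_rot: [-90.2, 0.0, 83.6]
wrist_force: [-0.9, 0.2, 6.1]
opening: 0.0339
time: 37.2
ee_pos: [0.5884, -0.3584, 0.1829]
tcp_rot: [-90.3, 0.1, 83.6]
wrist_force: [1.2, -0.0, -4.3]
opening: 0.0342
row 109 edge in tool mm [-24.8 -14.2  65.5]
row 109 edge in tool mm [ 24.1 -14.2  65.4]
 opt 1 shift [380.5   5.6  90.2] rot [0.002 0.063 0.   ] deg 3.6
 opt -1 shift [380.5   5.6  90.2] rot [ 0.    -3.079 -0.004] deg 176.4
```

```bash
python3 -m inch '[[[45,0,10],[0,0.01,0],30],[[90,0,20],[0,0.02,0],30],[[135,0,32],[0,0.03,0],30],[[180,0,42],[0.001,0.04,0],30],[[225,2,53],[0.002,0.05,0],30],[[270,3,63],[0.002,0.063,0],30],[[315,4,73],[0.002,0.063,0],30],[[355,5,82],[0.002,0.063,0],30],[[375,6,88],[0.002,0.063,0],30],[[381,6,89],[0.002,0.063,0],30],[[381,6,89],[0.002,0.063,0],30],[[381,6,89],[0.002,0.063,0],30],[[381,6,89],[0.002,0.063,0],30]]' && python3 g.py .5415 .03 .0655 -10
```

```text
time: 38.55
ee_pos: [0.542, 0.0294, 0.1742]
tcp_rot: [-90.0, 0.0, 79.9]
wrist_force: [-0.2, 0.2, -3.4]
opening: 0.034
 opt 1 shift [  0.6 108.7   0.6] rot [-0.    -0.002 -0.   ] deg 0.1
 opt -1 shift [  0.6 108.7   0.6] rot [ 1.00e-03  3.14e+00 -0.00e+00] deg 179.9
```

```bash
python3 -m inch '[[[1,15,0],[0,0,0],30],[[1,30,0],[0,0,0],30],[[1,45,0],[0,0,0],30],[[1,60,0],[0,0,0],30],[[1,75,0],[0,0,0],30],[[1,88,0],[0,0,0],30],[[1,97,0],[0,0,0],30],[[1,103,0],[0,0,0],30],[[1,106,0],[0,0,0],30],[[1,108,0],[0,0,0],30],[[1,109,0],[0,0,0],30],[[1,110,0],[0,0,0],30],[[1,110,0],[0,0,0],30]]'
```

```text
time: 39.85
ee_pos: [0.5424, 0.0303, 0.0659]
tcp_rot: [-90.1, -0.0, 79.9]
wrist_force: [-5.0, -0.4, 7.5]
opening: 0.0342
```

```bash
python3 -m inch '[[[0,0,0],[0,0,0],40],[[0,0,0],[0,0,0],52],[[0,0,0],[0,0,0],52],[[0,0,0],[0,0,0],52],[[0,-20,0],[0,0,0],52],[[0,-60,0],[0,0,0],52],[[0,-100,5],[0,0,0],52],[[0,-150,20],[0,0,0],52],[[0,-200,40],[0,0,0],52],[[0,-235,50],[0,0,0],52],[[0,-235,50],[0,0,0],52],[[0,-235,50],[0,0,0],52]]'
python3 - <<'E'
from h import *
W=bot.camera("wrist"); np.save("w5.npy",W,allow_pickle=True)
a=np.radians(-10);R=np.array([[np.cos(a),-np.sin(a)],[np.sin(a),np.cos(a)]])
I=W["frame"][:,:,::-1].copy();I=cv2.resize(I,None,fx=1.5,fy=1.5,interpolation=cv2.INTER_CUBIC)
for c in [(-63,-28),(-63,28),(63,28),(63,-28)]:
    q=R@np.array(c)/1000+[.5397,.0303]; u=proj(W,[[*q,.076]])[0]*1.5; cv2.circle(I,tuple(int(t) for t in u.round()),2,(0,0,255),-1)
cv2.imwrite("pics/w5.png",I)
print(tool()[0])
E
```

```text
time: 41.05
ee_pos: [0.4933, 0.0393, 0.3017]
tcp_rot: [-90.2, -0.0, 79.9]
wrist_force: [0.0, -0.7, 0.7]
opening: 0.0517
[0.49311799 0.03915917 0.30030243]
```

View pics/w5.png

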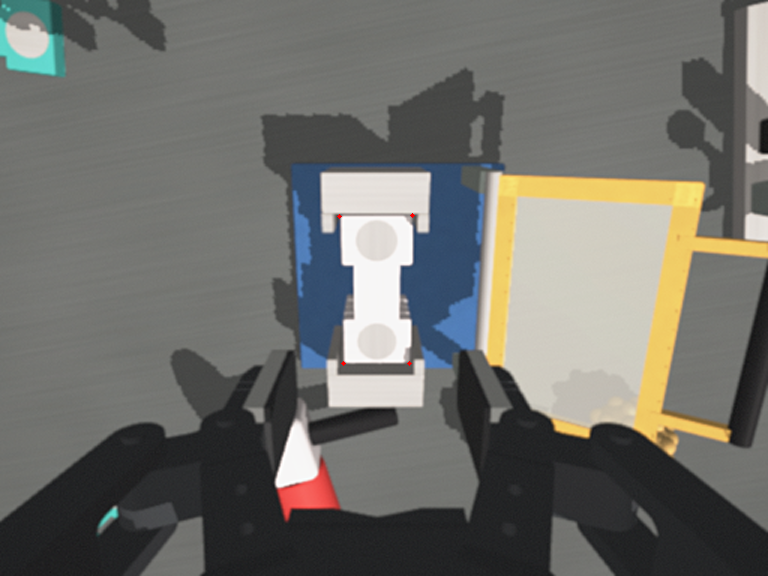

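```bash
python3 -m inch '[[[45,-15,15],[0,0,0],60],[[90,-20,30],[0,0,0],60],[[135,-20,45],[0,0,0],60],[[180,-20,60],[0,0,0],60],[[225,-20,75],[0,0,0],60],[[270,-20,90],[0,0,0],60],[[310,-20,104],[0,0,0],60],[[326,-20,108],[0,0,0],60],[[326,-20,108],[0,0,0],60],[[326,-20,108],[0,0,0],60],[[326,-20,108],[0,0,0],60]]'
python3 - <<'E'
from h import *
W=bot.camera("wrist"); np.save("w6.npy",W,allow_pickle=True)
cv2.imwrite("pics/w6.png",cv2.resize(W["frame"][:,:,::-1],None,fx=1.5,fy=1.5,interpolation=cv2.INTER_CUBIC))
print(tool()[0])
E
```

```text
time: 42.2
ee_pos: [0.4442, 0.3781, 0.3195]
tcp_rot: [-90.0, 0.1, 79.8]
wrist_force: [-0.1, -0.9, -0.0]
opening: 0.06
[0.44424627 0.3780261  0.3199123 ]
```

View pics/w6.png

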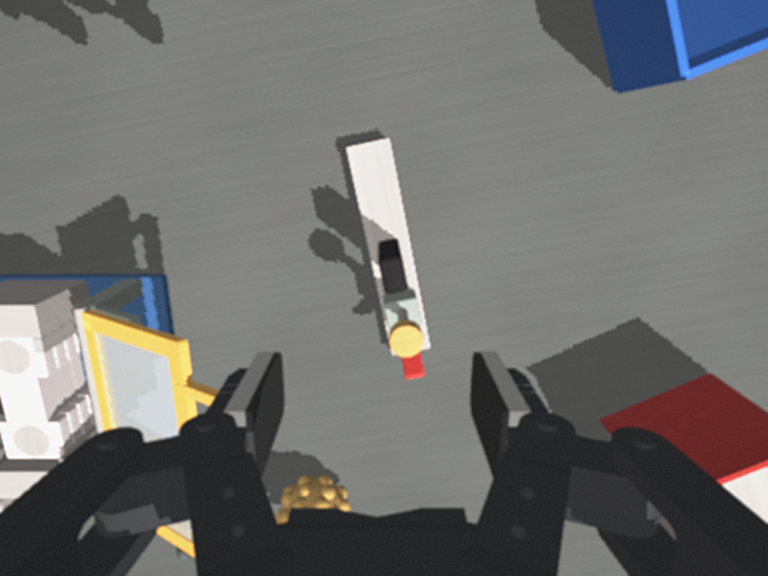

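```bash
python3 - <<'E'
from h import *
W=np.load("w6.npy",allow_pickle=True).item()
r=lambda t,z:ray(W,(t[0]/1.5,t[1]/1.5),z)[:2]
a,b,c=r((347,148.5),.016),r((390,139),.016),r((429,347),.016)
print("bar",a,b,c,"w",np.linalg.norm(a-b),"len",np.linalg.norm(c-b),"yaw",np.degrees(np.arctan2(*(c-b)[::-1])),"centre",(a+c)/2)
h=[r(t,.095) for t in [(383,265),(404,262),(410,293),(389,297)]];print("handle",np.mean(h,0),[np.linalg.norm(h[i]-h[i-1]).round(4) for i in range(4)])
print("knob",r((406,340),.114))
E
python3 - <<'E'
import cv2
a=cv2.imread("pics/w6.png")[120:400,300:480]
cv2.imwrite("pics/w6c.png",cv2.resize(a,None,fx=2.1,fy=2.1,interpolation=cv2.INTER_CUBIC))
E
```

```text
bar [0.3750529 0.3630175] [0.37381899 0.40265059] [0.58113594 0.40754726] w 0.03965229733334711 len 0.2073747722812866 yaw 1.3530303833463866 centre [0.47809442 0.38528238]
handle [0.48130082 0.3874852 ] [np.float64(0.0273), np.float64(0.0169), np.float64(0.0264), np.float64(0.0174)]
knob [0.52642619 0.38681341]
```

View pics/w6c.png

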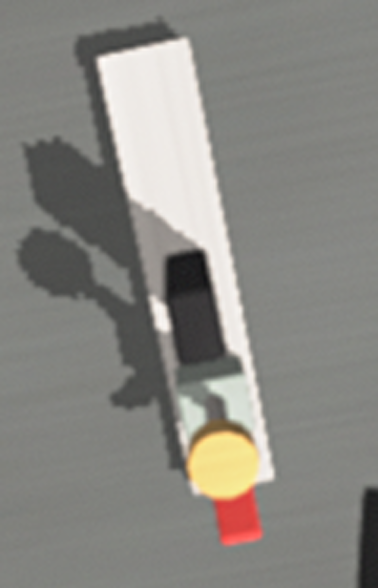

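```bash
python3 g.py .478 .3853 .059 1.35
```

```text
opt 1 shift [ 13.3 260.9 -31.7] rot [ 0.001 -0.201 -0.001] deg 11.5
 opt -1 shift [ 13.3 260.9 -31.7] rot [1.00e-03 2.94e+00 1.00e-03] deg 168.5
```

```bash
python3 -m inch '[[[4,30,-10],[0,-0.07,0],50],[[8,70,-20],[0,-0.14,0],50],[[13,110,-32],[0,-0.2,0],50],[[13,140,-32],[0,-0.201,0],50],[[13,170,-32],[0,-0.201,0],50],[[13,195,-32],[0,-0.201,0],50],[[13,220,-32],[0,-0.201,0],50],[[13,240,-32],[0,-0.201,0],50],[[13,253,-32],[0,-0.201,0],50],[[13,260,-32],[0,-0.201,0],50],[[13,261,-32],[0,-0.201,0],50],[[13,261,-32],[0,-0.201,0],50]]' 80 && python3 g.py .478 .3853 .059 1.35
```

```text
time: 43.45
ee_pos: [0.4787, 0.3851, 0.0599]
tcp_rot: [-90.1, 0.0, 91.3]
wrist_force: [-0.8, 0.5, 0.3]
opening: 0.0499
 opt 1 shift [0.3 0.9 0.7] rot [ 0.002 -0.    -0.   ] deg 0.1
 opt -1 shift [0.3 0.9 0.7] rot [0.000e+00 3.141e+00 3.000e-03] deg 180.0
```

```bash
python3 -m inch '[[[0,0,0],[0,0,0],15],[[0,0,0],[0,0,0],15],[[0,0,0],[0,0,0],15],[[0,0,0],[0,0,0],15],[[0,0,0],[0,0,0],15],[[0,0,0],[0,0,0],15],[[0,0,0],[0,0,0],15],[[0,0,0],[0,0,0],15],[[0,-5,0],[0,0,0],15],[[0,-15,0],[0,0,0],15],[[0,-30,0],[0,0,0],15],[[0,-30,0],[0,0,0],15]]' 100
python3 - <<'E'
from h import *
W=bot.camera("wrist"); np.save("w7.npy",W,allow_pickle=True)
S=bot.camera("side")
a=cv2.resize(W["frame"][:,:,::-1],None,fx=1.1,fy=1.1)
u=proj(S,[[.478,.385,.06]])[0].astype(int); b=S["frame"][max(u[1]-60,0):u[1]+60,max(u[0]-60,0):u[0]+60,::-1]
b=cv2.resize(b,None,fx=2,fy=2,interpolation=cv2.INTER_CUBIC)
c=np.zeros((max(a.shape[0],b.shape[0]),a.shape[1]+b.shape[1],3),np.uint8);c[:a.shape[0],:a.shape[1]]=a;c[:b.shape[0],a.shape[1]:]=b
cv2.imwrite("pics/w7.png",c);print(c.shape,tool()[0])
E
```

```text
time: 44.65
ee_pos: [0.4795, 0.3858, 0.0927]
tcp_rot: [-90.3, -0.1, 91.3]
wrist_force: [0.7, 0.8, -6.0]
opening: 0.0187
(422, 803, 3) [0.47890216 0.38531566 0.0904514 ]
```

View pics/w7.png

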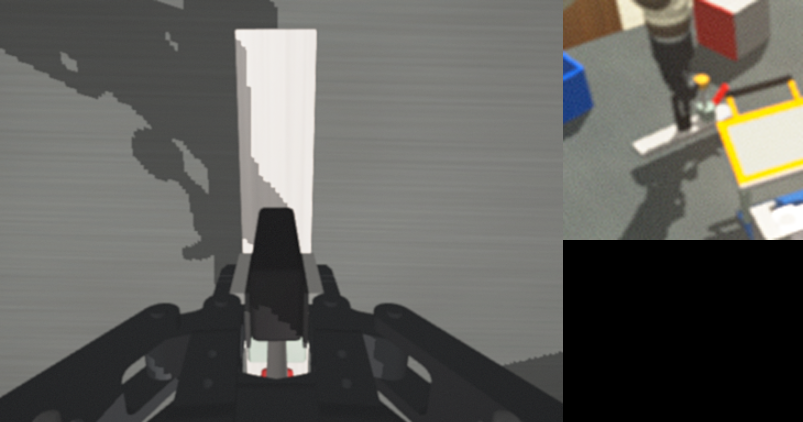

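```bash
python3 - <<'E'
from h import *
W=np.load("w7.npy",allow_pickle=True).item(); p,R,s=tool()
for t in [(213.6,27.3),(288.2,26.8),(220,229),(283.5,229)]:
    q=ray(W,t,p[2]-.0435); print((R.T@(q-p)*1000).round(1))
print(s["torque"],s["wrist_force"])
E
python3 g.py .5397 .0303 .28 -10
```

```text
[-19.8  43.2 105.6]
[ 20.3  43.2 105.8]
[-19.8  43.5 -12.4]
[ 21.3  43.5 -12.5]
[ 0.09485054  0.10589867 -0.00852403] [-0.08062474  0.25992481 -6.69008707]
 opt 1 shift [-356.2 -189.7  -53. ] rot [0.002 0.198 0.001] deg 11.3
 opt -1 shift [-356.2 -189.7  -53. ] rot [ 1.000e-03 -2.944e+00 -4.000e-03] deg 168.7
```

```bash
python3 -m inch '[[[0,-40,0],[0,0,0],15],[[0,-85,0],[0,0,0],15],[[0,-130,0],[0,0,0],15],[[0,-175,0],[0,0,0],15],[[0,-195,0],[0,0,0],15],[[-30,-200,-5],[0.002,0.02,0.001],15],[[-70,-200,-10],[0.002,0.04,0.001],15],[[-110,-200,-16],[0.002,0.06,0.001],15],[[-150,-200,-22],[0.002,0.08,0.001],15],[[-190,-200,-28],[0.002,0.1,0.001],15],[[-230,-200,-34],[0.002,0.12,0.001],15],[[-270,-198,-40],[0.002,0.15,0.001],15],[[-310,-196,-46],[0.002,0.18,0.001],15],[[-340,-194,-51],[0.002,0.198,0.001],15],[[-356,-190,-53],[0.002,0.198,0.001],15],[[-356,-190,-54],[0.002,0.198,0.001],15],[[-356,-190,-54],[0.002,0.198,0.001],15],[[-356,-190,-54],[0.002,0.198,0.001],15],[[-356,-190,-54],[0.002,0.198,0.001],15]]' && python3 g.py .5402 .0302 .148 -10
```

```text
time: 46.65
ee_pos: [0.5406, 0.0315, 0.2805]
tcp_rot: [-90.0, -0.0, 80.1]
wrist_force: [0.4, 0.5, -6.3]
opening: 0.0186
 opt 1 shift [ -1.4 132.5   0.2] rot [0.001 0.001 0.   ] deg 0.1
 opt -1 shift [ -1.4 132.5   0.2] rot [ 0.00e+00 -3.14e+00 -1.00e-03] deg 179.9
```

```bash
python3 -m inch '[[[-1,20,0],[0,0,0],15],[[-1,40,0],[0,0,0],15],[[-1,60,0],[0,0,0],15],[[-1,80,0],[0,0,0],15],[[-1,100,0],[0,0,0],15],[[-1,112,0],[0,0,0],15],[[-1,120,0],[0,0,0],15],[[-1,125,0],[0,0,0],15],[[-1,128,0],[0,0,0],15],[[-1,128,0],[0,0,0],15],[[-1,128,0],[0,0,0],15]]' && python3 g.py .5402 .0302 .148 -10
```

```text
time: 47.75
ee_pos: [0.5408, 0.0306, 0.1531]
tcp_rot: [-90.1, -0.0, 80.1]
wrist_force: [0.0, 0.4, -6.6]
opening: 0.0185
 opt 1 shift [-0.5  5.1  0.5] rot [0.001 0.001 0.   ] deg 0.1
 opt -1 shift [-0.5  5.1  0.5] rot [ 1.00e-03 -3.14e+00 -2.00e-03] deg 179.9
```

```bash
python3 -m inch '[[[0,1,0],[0,0,0],15],[[0,2,0],[0,0,0],15],[[0,3,0],[0,0,0],15],[[0,4,0],[0,0,0],15],[[0,5,0],[0,0,0],15],[[0,6,0],[0,0,0],15],[[0,6,0],[0,0,0],15]]'
```

```text
time: 48.45
ee_pos: [0.5408, 0.0306, 0.1491]
tcp_rot: [-90.2, -0.0, 80.1]
wrist_force: [-6.1, -0.5, 8.4]
opening: 0.0188
```

```bash
python3 -m inch '[[[0,0,0],[0,0,0],22],[[0,0,0],[0,0,0],30],[[0,0,0],[0,0,0],45],[[0,0,0],[0,0,0],50],[[0,0,0],[0,0,0],50],[[0,-20,0],[0,0,0],50],[[0,-60,0],[0,0,0],50],[[0,-100,0],[0,0,0],50],[[0,-130,20],[0,0,0],50],[[0,-160,40],[0,0,0],50],[[0,-180,50],[0,0,0],50],[[0,-180,50],[0,0,0],50],[[0,-180,50],[0,0,0],50]]'
python3 - <<'E'
from h import *
W=bot.camera("wrist"); np.save("w8.npy",W,allow_pickle=True); cv2.imwrite("pics/w8.png",W["frame"][:,:,::-1])
np.save("sc8.npy",bot.camera("scene"),allow_pickle=True); np.save("sd8.npy",bot.camera("side"),allow_pickle=True)
a=np.radians(-10);R=np.array([[np.cos(a),-np.sin(a)],[np.sin(a),np.cos(a)]])
hsv=cv2.cvtColor(W["frame"],cv2.COLOR_RGB2HSV); O=np.array([.5397,.0303])
def blobs(m,z,n):
    k,l,st,c=cv2.connectedComponentsWithStats(m.astype(np.uint8))
    for i in range(1,k):
        if st[i,4]>40: print(n,st[i].tolist(),c[i].round(1),"nest mm",(R.T@(ray(W,c[i],z)[:2]-O)*1000).round(1))
blobs((hsv[...,0]>12)&(hsv[...,0]<32)&(hsv[...,1]>110)&(hsv[...,2]>90),.088+.114,"yellow")
blobs(((hsv[...,0]<6)|(hsv[...,0]>174))&(hsv[...,1]>150)&(hsv[...,2]>90),.145,"red")
print("expect knob",proj(W,[[*(R@[.05,0]+O),.202]]),"bar far corners",proj(W,[[*(R@[-.105,s]+O),.104] for s in(-.02,.02)]))
e=cv2.Canny(cv2.GaussianBlur(W["frame"],(3,3),0),40,120)
u=proj(W,[[*(R@[-.105,s]+O),.104] for s in(-.02,.02)]).round().astype(int)
g=W["frame"].mean(2).round().astype(int)
print(g[u[0,1]-8:u[0,1]+9,(u[0,0]+u[1,0])//2].tolist()); r=u[0,1]+25
print(g[r,u[0,0]-10:u[0,0]+11].tolist(),g[r,u[1,0]-10:u[1,0]+11].tolist(),u.tolist(),tool()[0])
E
```

```text
time: 49.75
ee_pos: [0.4913, 0.0392, 0.3288]
tcp_rot: [-90.2, -0.1, 80.1]
wrist_force: [0.3, -0.1, 0.0]
opening: 0.0501
yellow [320, 117, 175, 182, 6836] [402.6 192.7] nest mm [-36.3 135.7]
yellow [237, 258, 29, 31, 657] [251.  273.6] nest mm [45.7  0.5]
red [245, 289, 14, 10, 131] [251.5 293.7] nest mm [108.4   1.2]
red [186, 297, 45, 44, 1112] [208.3 324.2] nest mm [152.2 -52.2]
expect knob [[250.51346643 277.43970201]] bar far corners [[232.85932534 108.16185512]
 [268.41638509 108.19765796]]
[72, 74, 73, 73, 72, 72, 70, 112, 199, 229, 231, 230, 229, 228, 229, 228, 228]
[230, 229, 205, 150, 137, 139, 141, 141, 138, 138, 156, 205, 230, 232, 231, 231, 230, 228, 227, 226, 226] [225, 226, 227, 227, 226, 225, 225, 226, 226, 228, 229, 226, 225, 226, 225, 225, 225, 225, 225, 224, 226] [[233, 108], [268, 108]] [0.49108002 0.03907222 0.32746826]
```

```bash
python3 g.py .5893 .0218 .215 -10; python3 -m inch '[[[0,0,-20],[0,0,0],0],[[-1,0,-60],[0,0,0],0],[[-1,20,-99],[0,0,0],0],[[-1,50,-99],[0,0,0],0],[[-1,80,-99],[0,0,0],0],[[-1,100,-99],[0,0,0],0],[[-1,110,-99],[0,0,0],0],[[-1,110,-99],[0,0,0],0],[[-1,110,-99],[0,0,0],0],[[-1,110,-99],[0,0,0],0]]' 40; python3 g.py .5893 .0218 .202 -10
```

```text
opt 1 shift [-1.000e-01  1.126e+02 -9.960e+01] rot [0.001 0.001 0.   ] deg 0.1
 opt -1 shift [-1.000e-01  1.126e+02 -9.960e+01] rot [ 0.00e+00 -3.14e+00 -2.00e-03] deg 179.9
time: 50.9
ee_pos: [0.589, 0.021, 0.219]
tcp_rot: [-90.2, -0.0, 80.1]
wrist_force: [-0.0, 0.2, -0.8]
opening: 0.0002
 opt 1 shift [ 0.8 17.  -0.1] rot [0.003 0.001 0.001] deg 0.2
 opt -1 shift [ 0.8 17.  -0.1] rot [ 1.00e-03 -3.14e+00 -5.00e-03] deg 179.9
```

```bash
python3 -m inch '[[[1,4,0],[0,0,0],0],[[1,8,0],[0,0,0],0],[[1,12,0],[0,0,0],0],[[1,15,0],[0,0,0],0],[[1,17,0],[0,0,0],0],[[1,19,0],[0,0,0],0],[[1,21,0],[0,0,0],0],[[1,21,0],[0,0,0],0]]'
```

```text
time: 51.7
ee_pos: [0.5892, 0.022, 0.1978]
tcp_rot: [-90.2, -0.0, 80.1]
wrist_force: [-0.3, -1.3, 0.7]
opening: 0.0001
```

```bash
python3 -m inch '[[[0,1,0],[0,0,0],0],[[0,2,0],[0,0,0],0],[[0,3,0],[0,0,0],0],[[0,3,0],[0,0,0],0]]'; python3 -m inch '[[[0,1,0],[0,0,0],0],[[0,2,0],[0,0,0],0],[[0,2,0],[0,0,0],0]]'
```

```text
time: 52.1
ee_pos: [0.5892, 0.022, 0.1947]
tcp_rot: [-90.2, -0.0, 80.1]
wrist_force: [-0.7, 0.4, -0.0]
opening: -0.0002
time: 52.4
ee_pos: [0.5892, 0.022, 0.1925]
tcp_rot: [-90.2, -0.0, 80.1]
wrist_force: [-0.3, 1.1, 0.9]
opening: 0.0
```

```bash
python3 - <<'E'
from h import *
O=np.array([.5397,.0303]);a=np.radians(-10);R=np.array([[np.cos(a),-np.sin(a)],[np.sin(a),np.cos(a)]])
k=[*(R@[.05,0]+O)]
ims=[]
for n in ("scene","side"):
    old=np.load({"scene":"sc8.npy","side":"sd8.npy"}[n],allow_pickle=True).item(); new=bot.camera(n)
    u=proj(new,[[*k,z] for z in(.202,.195,.188)]); print(n,u.round(1).tolist())
    for p in(old,new):
        h=cv2.cvtColor(p["frame"],cv2.COLOR_RGB2HSV)
        m=((h[...,0]>12)&(h[...,0]<32)&(h[...,1]>110)&(h[...,2]>90)).astype(np.uint8)
        kk,l,st,c=cv2.connectedComponentsWithStats(m)
        for i in range(1,kk):
            if st[i,4]>5 and np.linalg.norm(c[i]-u[0])<25: print("  blob",st[i].tolist(),c[i].round(1))
        x,y=u[1].round().astype(int); ims.append(cv2.resize(p["frame"][y-40:y+40,x-55:x+55,::-1],(396,288),interpolation=cv2.INTER_CUBIC))
cv2.imwrite("pics/kn.png",np.vstack([np.hstack(ims[:2]),np.hstack(ims[2:])]))
E
```

```text
scene [[274.8, 170.8], [274.7, 172.1], [274.6, 173.5]]
  blob [270, 166, 10, 10, 75] [274.6 170.8]
  blob [284, 157, 3, 3, 8] [284.9 157.9]
  blob [271, 172, 8, 6, 32] [274.4 174.8]
side [[268.8, 157.2], [268.7, 158.8], [268.7, 160.4]]
```

```bash
for i in 1 2 3; do python3 -m inch '[[[0,1,0],[0,0,0],0],[[0,1,0],[0,0,0],0]]' | egrep 'ee|force'; done
```

```text
ee_pos: [0.5892, 0.022, 0.1914]
wrist_force: [-0.9, 0.3, 0.5]
ee_pos: [0.5892, 0.022, 0.1902]
wrist_force: [-1.3, 0.6, 0.8]
ee_pos: [0.5892, 0.022, 0.1891]
wrist_force: [-1.5, -0.5, -0.2]
```

```bash
for i in 1 2 3 4; do python3 -m inch '[[[0,0.6,0],[0,0,0],0],[[0,0.6,0],[0,0,0],0]]' | egrep 'ee|force'; done
```

```text
ee_pos: [0.5892, 0.022, 0.1884]
wrist_force: [0.4, 0.2, 1.3]
ee_pos: [0.5893, 0.022, 0.188]
wrist_force: [-1.2, 0.3, 4.0]
ee_pos: [0.5893, 0.022, 0.188]
wrist_force: [-2.7, 0.1, 6.0]
ee_pos: [0.5893, 0.022, 0.188]
wrist_force: [-2.2, 1.1, 6.6]
```

```bash
python3 -m inch '[[[0,-5,0],[0,0,0],0],[[0,-15,0],[0,0,0],0],[[0,-30,0],[0,0,0],0],[[0,-30,-20],[0,0,0],0],[[0,-30,-40],[0,0,0],0],[[0,-30,-54],[0,0,0],0],[[0,-20,-54],[0,0,0],0],[[0,-10,-54],[0,0,0],0],[[0,0,-54],[0,0,0],0],[[0,10,-54],[0,0,0],0],[[0,20,-54],[0,0,0],0],[[0,20,-54],[0,0,0],0]]'; python3 g.py .6424 .0122 .134 -10
```

```text
time: 55.1
ee_pos: [0.6417, 0.0128, 0.1664]
tcp_rot: [-90.1, -0.0, 80.1]
wrist_force: [0.3, -0.8, -0.9]
opening: 0.0003
 opt 1 shift [-0.5 32.4 -0.8] rot [0.002 0.001 0.   ] deg 0.1
 opt -1 shift [-0.5 32.4 -0.8] rot [ 1.00e-03 -3.14e+00 -3.00e-03] deg 179.9
```

```bash
python3 -m inch '[[[0,3,-1],[0,0,0],0],[[0,6,-1],[0,0,0],0],[[0,9,-1],[0,0,0],0],[[0,12,-1],[0,0,0],0],[[0,15,-1],[0,0,0],0],[[0,18,-1],[0,0,0],0],[[0,21,-1],[0,0,0],0],[[0,24,-1],[0,0,0],0],[[0,27,-1],[0,0,0],0],[[0,29,-1],[0,0,0],0],[[0,29,-1],[0,0,0],0]]'; for i in 1 2 3; do python3 -m inch '[[[0,1,0],[0,0,0],0],[[0,1,0],[0,0,0],0]]' | egrep 'ee|force'; done
```

```text
time: 56.2
ee_pos: [0.6424, 0.0126, 0.1369]
tcp_rot: [-90.1, -0.0, 80.1]
wrist_force: [0.5, -0.3, 0.0]
opening: 0.0001
ee_pos: [0.6423, 0.0126, 0.1358]
wrist_force: [0.0, 0.4, 0.6]
ee_pos: [0.6424, 0.0126, 0.1347]
wrist_force: [-0.4, -0.2, 0.2]
ee_pos: [0.6424, 0.0126, 0.1336]
wrist_force: [-0.6, 0.3, -0.7]
```

```bash
for i in 1 2 3 4 5 6; do python3 -m inch '[[[0,1,0],[0,0,0],0],[[0,1,0],[0,0,0],0]]' | egrep 'ee|force'; done
```

```text
ee_pos: [0.6425, 0.0126, 0.1331]
wrist_force: [-0.8, -0.0, 3.1]
ee_pos: [0.6425, 0.0126, 0.133]
wrist_force: [-2.3, -0.7, 6.0]
ee_pos: [0.6425, 0.0126, 0.133]
wrist_force: [-2.2, -0.4, 8.2]
ee_pos: [0.6425, 0.0126, 0.133]
wrist_force: [-1.7, 1.0, 7.6]
ee_pos: [0.6425, 0.0126, 0.133]
wrist_force: [-3.0, -0.1, 7.1]
ee_pos: [0.6425, 0.0126, 0.133]
wrist_force: [-3.2, 0.2, 7.4]
```

```bash
python3 -m inch '[[[0,-10,0],[0,0,0],0],[[0,-40,0],[0,0,0],0],[[0,-90,0],[0,0,0],0],[[0,-140,0],[0,0,0],0],[[0,-190,30],[0,0,0],0],[[0,-195,70],[0,0,0],0],[[0,-195,110],[0,0,0],0],[[0,-195,154],[0,0,0],0],[[0,-195,154],[0,0,0],0],[[0,-195,154],[0,0,0],0]]'
python3 - <<'E'
from h import *
W=bot.camera("wrist");S=bot.camera("scene");D=bot.camera("side")
a=np.radians(-10);R=np.array([[np.cos(a),-np.sin(a)],[np.sin(a),np.cos(a)]]);O=np.array([.5397,.0303])
I=cv2.resize(W["frame"][60:360,120:400,::-1],None,fx=1.5,fy=1.5,interpolation=cv2.INTER_CUBIC)
for c in [(-.105,-.02,.104),(-.105,.02,.104),(.112,0,.13),(.05,0,.188)]:
    u=(proj(W,[[*(R@c[:2]+O),c[2]]])[0]-[120,60])*1.5; cv2.circle(I,tuple(int(t) for t in u.round()),2,(255,0,255),-1)
def crop(p,f):
    x,y=proj(p,[[.56,.06,.12]])[0].round().astype(int); return cv2.resize(p["frame"][y-56:y+56,x-90:x+90,::-1],(360,225),interpolation=cv2.INTER_CUBIC)
b=np.vstack([crop(S,0),crop(D,0)]); print(I.shape,b.shape)
cv2.imwrite("pics/fin.png",np.hstack([I,b])); print(tool()[0],bot.get_obs()["time"])
E
```

```text
time: 59.0
ee_pos: [0.489, 0.0393, 0.3281]
tcp_rot: [-90.5, -0.1, 80.1]
wrist_force: [0.4, 0.4, 0.3]
opening: -0.0001
(450, 420, 3) (450, 360, 3)
[0.49052591 0.03903413 0.32681657] 59.15
```

View pics/fin.png

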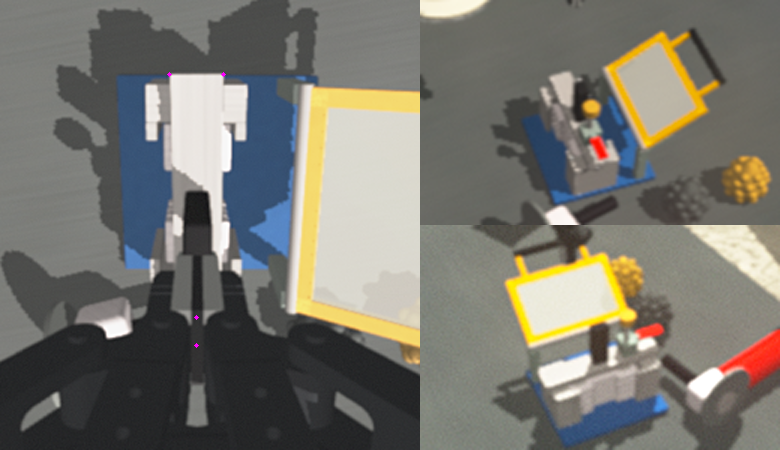

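```bash
python3 -c "
from workcell import bot
print(bot.job_done())"
```

```text
the job is handed in; nothing more can be done
None
```

I did the whole job in the order asked and handed it in after about 59 s of robot time.

- **Flap:** I swung it over in a light grip and lowered it until the stop pushed back (20 N on the wrist). The bar's measured travel matched 2.6 rad. The last pictures show the flap open.
- **Castings:** All four white castings are stacked flat in the nest. The top one was within about 1 mm of centre. I did not touch the turquoise look-alikes, the grinder or the buds.
- **Gauge:** It stands across both uprights, with its bar's end edge within about a pixel of where a centred, square gauge should be.
- **Probe:** I pushed it down until it stopped at a knob height of 0.188 m, exactly the height expected for touching the top casting. The push was about 4 N, rising to 6.6 N over the next small steps.
- **Lever:** I then pressed it down to its stop at 0.133 m with about 8 N. The last pictures show it level.

**Doubts:**
- The probe's 3 N drag never showed in the force readings on the way down. The scene camera did show the knob moving down, and the stop was clear.
- I saw only one bud for certain. The second one the network reported looks more like a shadow. Nothing was moved near either place.

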